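# Weigh out the nuts with the scoop

## Robot

A 6-joint arm with a two-finger parallel gripper is mounted at the origin on the work surface. World frame = base frame: x ahead of the robot, y to its left, z up, the work surface at z = 0. Lengths are in m, angles in rad, forces in N, time in s.
With the tool pointing down it reaches from about 0.325 to 0.9 m from the base axis. Payload 6.1 kg.
Tool frame: the origin (TCP) lies midway between the tips of the shut fingers; the grasp point (between the pads) lies 19 mm behind it (env.grasp_offset is the distance from the TCP to the grasp point, in m); z points along the fingers, y is the line along which they close (so a half turn about z gives the same grasp; the last joint's range is limited). The gripper opens to 85 mm and grips with 20 to 120 N. Pads are 22 mm wide; open, the fingers measure 114 mm over their backs; the gripper's body (76 mm by 85 mm) begins 54 mm behind the grasp point. The pads swing forward as they close: fully open they stand 13 mm farther back than shut.
Start: joints at [1, 0.22, 1.526, -0, 1.395, -0.126], TCP at [0.269, 0.564, 0.231] pointing down, gripper open.
Joint ranges: [-2.98, 2.98], [-0.91, 2.08], [0.09, 2.57], [-1.24, 4.39], [0.2, 2.65], [-2.68, 2.68]. Speed limits (rad/s): [2.57, 2.57, 3.01, 3.14, 3.14, 3.14].

## Interface

Orientations are given as a rotation vector (axis times angle).
In Python, from cell import env gives the robot as it stands.
- The arm moves only by the tool move_arm, never from a script. Its argument "steps" is a list of rows, each a list of 3 entries, a list of its own where there are three numbers: the shift along the tool's x, y, z in m, then the turn, a rotation vector about the tool's x, y, z in degrees, then the opening in per cent of the stroke, from 0 (shut) to 100 (fully open). A call has 1 to 5 rows; each row is the pose to reach, as a shift and turn from the pose commanded when the call began, along the tool's axes at that moment; what a row does not reach only later rows make up. A row lasts 1/12 s, in which the tool goes at most 41.7 mm and 7.16 degrees, less where a joint would pass 70% of its speed; a pose out of reach is approached as far as the arm can. A call with a gripper value outside its range is refused whole. The fingers move at their own pace and stop on an object; "newtons" is the grip in N (left out, the last holds). Time passes only in rows, so rows that repeat a pose let the fingers close. It gives the time, the measured TCP pose, the force, the opening and the grip force at its end, in the units of the state.
- env.read_state(): the state, without advancing time (a new reading comes with each control period).
- env.capture(name): name is "scene" or "top"; returns the picture (480x640x3 uint8, red, green, blue); there is no depth.
- env.camera_model(name): a dict with "mtx" (3x3 intrinsics, pixels), "origin" and "orientation" of the camera in the world. Camera axes: x right, y up, looking along -z (the intrinsics and any distortion apply to the point x, -y, -z); pixel columns grow to the right and rows downward; lengths in m; the calibration is good to about 2 mm. A picture is of the moment at which its call begins. camera_model takes no time and is no camera call.
- env.job_done(): hands the job in; it is judged then, once.
Trained networks look in the newest picture that a camera, given by its name, has taken for a name from the list of things; names that differ only in an ending like _2 or _b are one class to them, and where a whole thing is asked for, a point or a joint stands for the part that bears it (a point fixed in the world has none). Each returns a list of dicts, best first, with "score" (0 to 1); they miss things now and then, are a little off and sometimes report something else, mostly with a low value. They report only what shows in the picture. A call takes as long as a camera call. They do not tell look-alikes from the thing itself.
- env.spot_in(name, camera): "position" ([x, y, z] in m, in the coordinates of the camera as it stood for that picture, good to about 4 mm: the middle of the surface that is visible of it).
The state is a dict: "time_s": time; "qpos": joint angles; "joint_velocities": joint speeds; "effort": joint torques, N m; "eef_pos": TCP position; "tcp_rot": TCP orientation; "ft_force": force on the tool from outside, world axes, zero at the start; "torque": the same for the moment, N m; "finger_gap": finger opening in m; "finger_force": force on a finger pad.
Only numpy, scipy, OpenCV 4.12 (cv2) and the standard library are available. Lean on these libraries where they do the work, as an engineer would, in place of code of your own. Each camera call takes 0.05 s, during which the arm holds its last target. There are 200 camera calls.

## Task

Weigh the nuts: pull the scale's switch knob up to its stop to turn it on, then turn the zero knob anticlockwise to its end stop, then bring every nut from the trough into the scale pan with the scoop (do not take nuts out of the trough with the fingers). When all the nuts lie in the pan, push the switch knob fully back down and lay the scoop the right way up on its cork mat; leave the other things on the shelf where they are.

Things in the scene. Friction and masses are not known exactly. Their poses are not given: they have to be found in the camera images.
- trough: Fixed open plywood trough, 72 mm wide inside. Floor level, 10 mm above the table, from x -85 to +85 mm; then a steep ramp (0.70 rad) to 50 mm up at x +132, at the end wall; from x -85 to -135 a low ramp (0.25 rad) rises 13 mm, open for the scoop. Side walls 8 mm thick, tops 50 mm above the table; beyond x +63 side and end walls reach 85 mm. Origin: on the table, mid width; x along it, z up.
- scoop: Loose steel scoop, 130 g. Nose along +x, z up. Pan open at top and front: floor x 0 to 72 mm, 60 mm wide, 2 mm thick; back wall 40 mm high at x 0; side walls 2 mm thick, 34 mm high, x 0 to 58 mm (then a bare lip). Raised wooden handle: bar along x, x -78 to +12, 16 mm wide, z 60 to 80 mm. Holds about five nuts. Origin: underside of the floor at the back wall, mid width. Starts upright on the mat.
- scoop_grip (a point): Where to pinch the scoop's handle across its 16 mm width: on the handle's centre line at x -35 mm, z 70 mm of the scoop. Axes as the scoop's.
- scoop_mid (a point): Middle of the underside of the scoop's pan (x 36 mm, z 0 of the scoop). Axes as the scoop's.
- mat: Fixed cork mat where the scoop belongs, 200 mm (x) by 110 mm (y), 4 mm thick; origin: centre of its underside, on the table.
- scale: Fixed white bench scale, 200 mm (x) by 300 mm (y), 50 mm high; origin: centre of its underside; z up. The pan stands on its +y part, centre at y +60 mm. The switch knob rises from its top at x -70, y -100 mm, the zero knob at x +40, y -100 mm.
- pan (a point): Middle of the steel scale pan's floor surface, 58 mm above the table; axes as the scale's. The pan is fixed on the scale, 170 by 170 mm inside, square to the scale; its floor is two leaves that rise 8 mm from the middle to the +y and -y walls; its walls end 32 mm above this point (90 mm above the table).
- switch (a joint): Push-pull switch knob of the scale, slides straight up: 0 = pushed home (off, as at the start), 0.014 m = pulled right up (on). Stays where it is left; friction about 3 N.
- switch_grip (a point): Where to pinch the switch knob: on its axis, at mid height of its round cap, 28 mm in diameter and 20 mm high (its flat top is 10 mm above this point). Moves with the knob; at home it is 30 mm above the scale's top.
- zero (a joint): Zero knob of the scale: angle in rad, grows clockwise seen from above; 0 = anticlockwise end stop, 2.4 = clockwise end stop. Stays where it is left; friction torque about 0.04 N m. At 0 its grip bar lies along the scale's x; it turns with the knob.
- zero_grip (a point): Where to pinch the zero knob: on its vertical axis, 37 mm above the scale's top. The grip is an upright bar 38 mm long, 14 mm thick and 32 mm high whose top is 7 mm above this point, on a disc 40 mm in diameter. The point turns with the knob: its x lies along the bar.
- nut1: Macadamia nut in its shell, a smooth dark brown ball 26 mm in diameter, 11 g, that slides (friction about 0.3) and rolls easily; origin at its centre. Five to eight nuts are present (the others are absent).
- nut2: Macadamia nut in its shell, a smooth dark brown ball 26 mm in diameter, 11 g, that slides (friction about 0.3) and rolls easily; origin at its centre. Five to eight nuts are present (the others are absent).
- nut3: Macadamia nut in its shell, a smooth dark brown ball 26 mm in diameter, 11 g, that slides (friction about 0.3) and rolls easily; origin at its centre. Five to eight nuts are present (the others are absent).
- nut4: Macadamia nut in its shell, a smooth dark brown ball 26 mm in diameter, 11 g, that slides (friction about 0.3) and rolls easily; origin at its centre. Five to eight nuts are present (the others are absent).
- nut5: Macadamia nut in its shell, a smooth dark brown ball 26 mm in diameter, 11 g, that slides (friction about 0.3) and rolls easily; origin at its centre. Five to eight nuts are present (the others are absent).
- nut6: Macadamia nut in its shell, a smooth dark brown ball 26 mm in diameter, 11 g, that slides (friction about 0.3) and rolls easily; origin at its centre. Five to eight nuts are present (the others are absent).
- nut7: Macadamia nut in its shell, a smooth dark brown ball 26 mm in diameter, 11 g, that slides (friction about 0.3) and rolls easily; origin at its centre. Five to eight nuts are present (the others are absent).
- nut8: Macadamia nut in its shell, a smooth dark brown ball 26 mm in diameter, 11 g, that slides (friction about 0.3) and rolls easily; origin at its centre. Five to eight nuts are present (the others are absent).
- mortar: Bystander: beige ceramic mortar, 116 mm across, 70 mm high; origin: centre of its underside.
- jam_jar: Bystander: closed jam jar, 68 mm across, 85 mm high; origin: centre of its underside.
- mug: Bystander: white mug, 80 mm across, 90 mm high; origin: centre of its underside.
- watering_can: Bystander: coral plastic watering can, about 260 mm long with its spout, 150 mm high; origin: centre of its underside.
- scraper: Bystander: white plastic scraper lying flat, 170 mm long; origin: underside, near its middle.
Mind the look-alikes: they are no part of the job. What is shaped like the scoop but blue or pink is not meant.

How it is judged:
By the outcome, as a careful person would: the job done as asked, in the order asked, and still so for the second after the job is handed in, with the robot touching nothing.
Of nut1, nut2, nut3, nut4, nut5, nut6, nut7, nut8 only 5 to 8 are there at a start; the rules pass over those that are not, and their reading is None.
At some moment in a run one of scoop may be knocked a few centimetres aside while the robot is not near it.
It also fails if it takes over 210 s, if anything falls off the work surface, if the arm or the gripper's body presses on something with over 40 N, if the wrist force passes 120 N, or if a joint passes its speed limit or range.

## Working session

There is one attempt and no reset: what is moved stays moved. The work goes in short steps, Python scripts to look and compute and a tool call to move; the robot and the scene stay as the last step left them, time stands still between calls to the robot, and variables do not carry over. Pictures are saved under pics/ and viewed, at most 14 in all, crops included, and the job is handed in when it is done.

Besides the shell and the picture viewer there is one more tool, called after ">>>" as name([rows], argument=value, ...), one row to a line, values as JSON. move_arm: Moves the arm, as the interface text tells. Its arguments: {"type":"object","properties":{"steps":{"type":"array"},"newtons":{"type":"number"}},"required":["steps"]}

```bash
mkdir -p pics; ls; cat > h.py <<'E'
import numpy as np, cv2
from cell import env
from scipy.spatial.transform import Rotation as R
def shot(name,f=None):
    im=env.capture(name)
    if f: cv2.imwrite('pics/'+f,im[:,:,::-1])
    return im
def cam(name):
    m=env.camera_model(name); o=np.array(m['origin']); q=np.array(m['orientation'])
    Rm=q if q.shape==(3,3) else R.from_rotvec(q).as_matrix()
    return np.array(m['mtx']),o,Rm,m
def px2w(name,uv,z):
    K,o,Rm,_=cam(name)
    d=np.linalg.inv(K)@np.array([uv[0],uv[1],1.]); d=Rm@np.array([d[0],-d[1],-d[2]])
    return o+d*(z-o[2])/d[2]
def w2px(name,p):
    K,o,Rm,_=cam(name); c=Rm.T@(np.array(p)-o); v=K@np.array([c[0],-c[1],-c[2]]); return v[:2]/v[2]
def spot(n,name):
    K,o,Rm,_=cam(name); out=[]
    for d in env.spot_in(n,name):
        p=np.array(d['position']); out.append((round(d['score'],2),(o+Rm@p).round(4),w2px(name,o+Rm@p).round()))
    return out
E
python3 - <<'E'
from h import *
for c in ('scene','top'):
    shot(c,c+'0.png'); print(env.camera_model(c))
    for n in ('scoop','scale','switch_grip','zero_grip','trough','mat','pan','nut1'):
        print(c,n); [print('  ',*x) for x in spot(n,c)]
print(env.read_state()['time_s'])
E
```

```text
pics
{'mtx': array([[508.17776867,   0.        , 317.90953742],
       [  0.        , 508.17776867, 235.97274658],
       [  0.        ,   0.        ,   1.        ]]), 'origin': array([1.11485852, 0.78496402, 0.80826417]), 'orientation': array([0.41545861, 1.08861583, 2.200369  ])}
scene scoop
   0.9 [0.4012 0.1574 0.0326] [365. 254.]
   0.84 [ 0.7829 -0.2265  0.0204] [145. 250.]
   0.61 [0.2968 0.4239 0.009 ] [484. 299.]
   0.59 [ 0.1941 -0.2816  0.0154] [310. 165.]
scene scale
   0.75 [ 0.541  -0.1523  0.0564] [242. 213.]
scene switch_grip
   0.32 [0.6108 0.5201 0.1022] [437. 377.]
scene zero_grip
   0.58 [0.2981 0.4223 0.0084] [483. 299.]
   0.55 [ 0.5435 -0.1528  0.0581] [241. 213.]
   0.47 [ 0.588  -0.2811  0.0786] [198. 193.]
scene trough
   0.74 [0.594  0.2827 0.0349] [344. 322.]
scene mat
   0.92 [0.4262 0.1684 0.0024] [361. 271.]
scene pan
   0.75 [ 0.5458 -0.1571  0.0593] [239. 212.]
scene nut1
   0.62 [0.5803 0.3072 0.034 ] [357. 326.]
   0.61 [0.5769 0.2092 0.0311] [326. 301.]
   0.56 [0.2996 0.425  0.0078] [483. 300.]
   0.55 [0.5806 0.272  0.0333] [345. 317.]
   0.5 [0.
[... 720 characters left out ...]
274. 277.]
top switch_grip
   0.56 [ 0.4782 -0.3102  0.0894] [479. 242.]
top zero_grip
   0.51 [ 0.583  -0.2863  0.0666] [465. 200.]
   0.31 [0.7794 0.0863 0.0851] [309. 115.]
top trough
   0.85 [0.599  0.2502 0.0266] [241. 193.]
   0.49 [ 0.4759 -0.3094  0.0886] [479. 243.]
top mat
   0.78 [ 0.4181  0.138  -0.0006] [285. 269.]
   0.57 [ 0.5835 -0.2797  0.0689] [462. 199.]
top pan
   0.67 [ 0.5186 -0.1894  0.06  ] [424. 226.]
top nut1
   0.67 [0.6085 0.2708 0.0314] [232. 189.]
   0.65 [0.5747 0.2714 0.0319] [232. 202.]
   0.64 [0.5741 0.2023 0.0379] [260. 202.]
   0.57 [0.6141 0.3014 0.0328] [220. 186.]
   0.56 [0.5721 0.2993 0.0339] [220. 203.]
   0.41 [0.5695 0.2304 0.0357] [248. 204.]
0.9
```

View pics/top0.png

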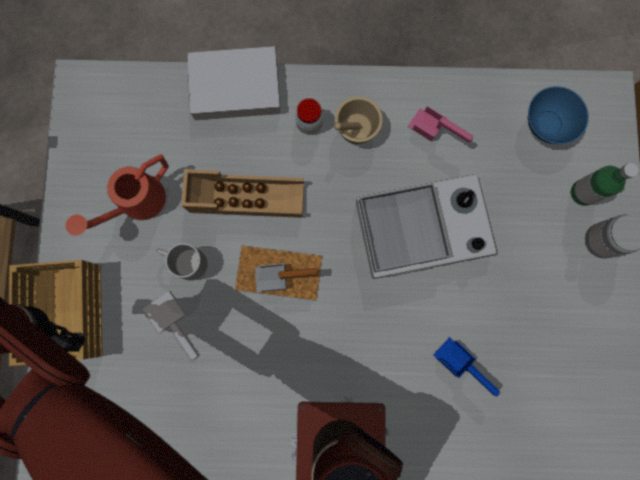

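View pics/scene0.png

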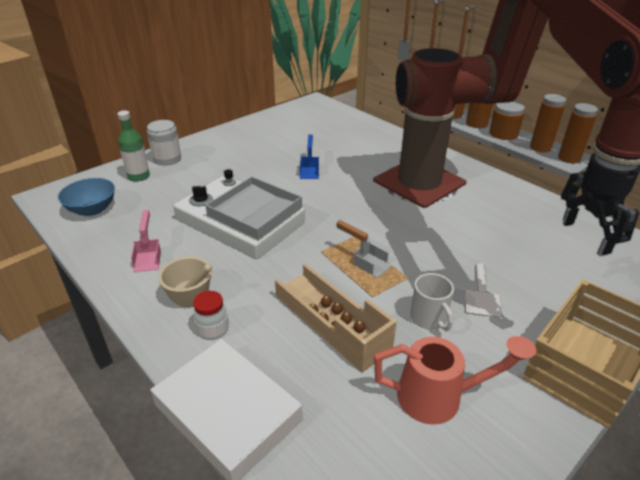

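The top view shows the trough at (245,192), with 8 nuts in two rows of 4 at x 220-262 and its high ramp end on the left. The steel scoop with wooden handle is on the cork mat at (285,273).

The scale is at (427,225), with its zero knob at (464,198) and switch at (478,243). Things that could be taken for the scoop:
- Pink scoop at (440,124).
- Blue scoop at (467,366).
- White scraper at (174,325).

The one I want is the steel scoop on cork at (272,277). I'll check it in a close crop.

```bash
python3 - <<'E'
from h import *
im=cv2.imread('pics/top0.png')
cv2.imwrite('pics/c1.png',cv2.resize(im[160:310,170:335],None,fx=4,fy=4,interpolation=cv2.INTER_CUBIC))
cv2.imwrite('pics/c2.png',cv2.resize(im[165:285,350:505],None,fx=5,fy=5,interpolation=cv2.INTER_CUBIC))
E
```

```text
(no output)
```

View pics/c1.png

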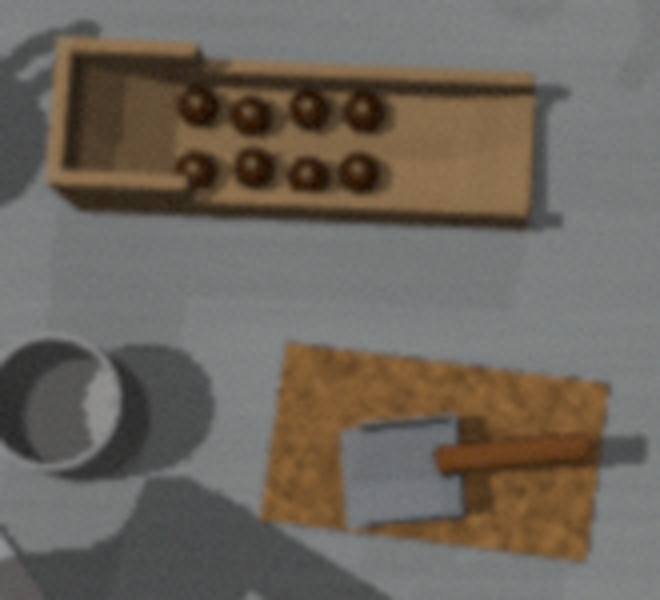

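View pics/c2.png

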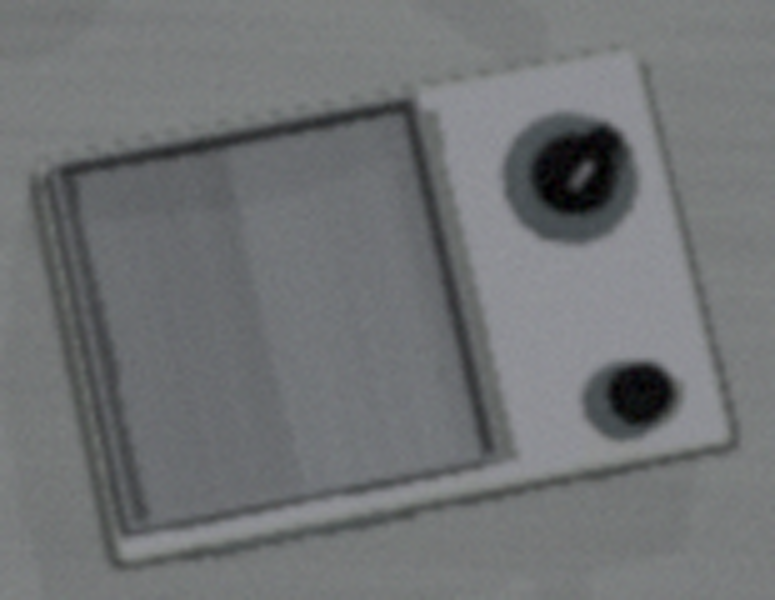

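The crops confirm steel scoop, wooden handle and upright on the mat, with its handle tip at crop-1 (598,450) and lip at (342-350,432-528). The zero bar in crop 2 points up-right at (583,175), and the switch cap is at (641,393).

```bash
cat >> h.py <<'E'
from scipy.optimize import least_squares
def fit2(name,pairs,x0,z0=0.):
    """pairs: ((local xyz),(u,v)); returns x,y,yaw and residual px"""
    def f(p):
        c,s=np.cos(p[2]),np.sin(p[2])
        return np.concatenate([w2px(name,[p[0]+c*a[0]-s*a[1],p[1]+s*a[0]+c*a[1],z0+a[2]])-np.array(b) for a,b in pairs])
    r=least_squares(f,x0); return r.x.round(4),r.fun.reshape(-1,2).round(1).tolist()
def loc(p,pose):
    c,s=np.cos(pose[2]),np.sin(pose[2]); return np.array([pose[0]+c*p[0]-s*p[1],pose[1]+s*p[0]+c*p[1],p[2]])
E
python3 - <<'E'
from h import *
A=lambda u,v:(170+u/4-.4,160+v/4-.4)
B=lambda u,v:(350+u/5-.4,165+v/5-.4)
mm=1e-3
L=lambda *a:np.array(a)*mm
# which y sign: trough x -> world +y ; local y -> world -x (image down)
print('trough',fit2('top',[(L(-135,-44,50),A(533,73)),(L(-135,44,50),A(527,212)),(L(140,-44,85),A(58,38)),(L(140,44,85),A(50,183))],[.59,.26,1.57]))
print('mat',fit2('top',[(L(100,-55,4),A(288,342)),(L(-100,-55,4),A(608,382)),(L(-100,55,4),A(587,560)),(L(100,55,4),A(262,520))],[.42,.14,1.5]))
print('scoop',fit2('top',[(L(72,-30,2),A(342,432)),(L(72,30,2),A(350,528)),(L(-78,0,80),A(598,445)),(L(12,0,80),A(437,458)),(L(0,-30,40),A(458,415)),(L(0,30,40),A(463,517))],[.4,.15,1.57],.004))
print('scale',fit2('top',[(L(100,-150,50),B(637,55)),(L(-100,-150,50),B(735,440)),(L(-100,150,50),B(118,545)),(L(85,-25,90),B(412,101)),(L(-85,-25,90),B(490,460)),(L(85,145,90),B(62,172)),(L(-85,145,90),B(128,533))],[.5,-.19,0.2]))
for x0 in ([.5,-.19,.2],):
  r,_=fit2('top',[(L(100,-150,50),B(637,55)),(L(-100,-150,50),B(735,440)),(L(-100,150,50),B(118,545)),(L(85,-25,90),B(412,101)),(L(-85,-25,90),B(490,460))],x0)
  print(r,'switch px',w2px('top',loc(L(-70,-100,90),r)),B(641,393),'zero',w2px('top',loc(L(40,-100,94),r)),B(583,175))
  print('switch w',loc(L(-70,-100,80),r),px2w('top',B(641,393),.09),'zero w',loc(L(40,-100,87),r),px2w('top',B(583,175),.094))
  a=px2w('top',B(605,137),.094)-px2w('top',B(560,210),.094);print('bar ang',np.arctan2(a[1],a[0]),r[2])
s=env.read_state();print(s['eef_pos'],s['tcp_rot'],s['finger_gap'],s['ft_force'],env.grasp_offset)
print(R.from_rotvec(s['tcp_rot']).as_matrix().round(3))
E
```

```text
trough (array([0.5939, 0.2363, 1.5524]), [[-0.5, -0.6], [-0.5, 0.4], [0.9, -0.1], [0.1, 0.3]])
mat (array([0.409 , 0.1541, 1.4661]), [[-0.4, -0.1], [0.6, -0.2], [0.3, 0.2], [-0.5, 0.0]])
scoop (array([0.3975, 0.1362, 1.6755]), [[0.3, -0.3], [-0.0, 0.3], [-0.9, 0.3], [0.1, 0.5], [-0.0, -0.3], [0.7, -0.5]])
scale (array([ 0.5242, -0.1967,  0.2024]), [[0.6, -1.8], [0.2, 1.8], [-0.5, 4.0], [0.1, -0.1], [0.5, -0.8], [-1.2, -1.3], [0.2, -1.9]])
[ 0.5262 -0.1964  0.1909] switch px [478.08996885 243.13413544] (477.8, 243.2) zero [468.3599478  196.70136633] (466.20000000000005, 199.6)
switch w [ 0.47644589 -0.30786537  0.08      ] [ 0.47628025 -0.30719326  0.09      ] zero w [ 0.58444762 -0.28699368  0.087     ] [ 0.57745945 -0.28180444  0.094     ]
bar ang -0.5548448027772949 0.1909
[0.2689128  0.56418913 0.23133364] [6.92911760e-01 3.06421309e+00 4.35666086e-05] 0.08507546696886895 [0.46213233 0.24621907 0.34930752] 0.0187
[[-0.903  0.43   0.   ]
 [ 0.43   0.903  0.   ]
 [-0.     0.    -1.   ]]
```

>>> move_arm([
  [[-0.025,-0.031,0],[0,0,0],100],
  [[-0.05,-0.062,0],[0,0,0],100],
  [[-0.075,-0.093,0],[0,0,0],100],
  [[-0.1,-0.124,0],[0,0,0],100],
  [[-0.125,-0.155,0],[0,0,0],100],
])

```text
time_s: 1.32
eef_pos: [0.3151, 0.3689, 0.2312]
tcp_rot: [0.692, 3.064, 0.0]
ft_force: [2.2, -0.2, 0.2]
finger_gap: 0.0853
finger_force: 0.0
```

>>> move_arm([
  [[-0.025,-0.031,0],[0,0,0],100],
  [[-0.05,-0.062,0],[0,0,0],100],
  [[-0.075,-0.093,0],[0,0,0],100],
  [[-0.1,-0.124,0],[0,0,0],100],
  [[-0.125,-0.155,0],[0,0,0],100],
])

```text
time_s: 1.73
eef_pos: [0.3612, 0.1751, 0.2316]
tcp_rot: [0.692, 3.063, 0.001]
ft_force: [1.0, -0.6, -0.4]
finger_gap: 0.0855
finger_force: 0.0
```

>>> move_arm([
  [[-0.025,-0.031,0],[0,0,0],100],
  [[-0.05,-0.062,0],[0,0,0],100],
  [[-0.075,-0.093,0],[0,0,0],100],
  [[-0.1,-0.124,0],[0,0,0],100],
  [[-0.125,-0.155,0],[0,0,0],100],
])

```text
time_s: 2.15
eef_pos: [0.4075, -0.019, 0.2318]
tcp_rot: [0.693, 3.063, 0.0]
ft_force: [1.4, -0.6, 0.3]
finger_gap: 0.0856
finger_force: 0.0
```

>>> move_arm([
  [[-0.025,-0.031,0],[0,0,0],100],
  [[-0.05,-0.062,0],[0,0,0],100],
  [[-0.075,-0.093,0],[0,0,0],100],
  [[-0.1,-0.124,0],[0,0,0],100],
  [[-0.125,-0.155,0],[0,0,0],100],
])

```text
time_s: 2.57
eef_pos: [0.4535, -0.2129, 0.2315]
tcp_rot: [0.694, 3.063, -0.0]
ft_force: [1.3, -0.8, 0.8]
finger_gap: 0.0854
finger_force: 0.0
```

```bash
python3 - <<'E'
from h import *
im=cv2.imread('pics/scene0.png')
cv2.imwrite('pics/c3.png',cv2.resize(im[155:260,165:312],None,fx=5,fy=5,interpolation=cv2.INTER_CUBIC))
B=lambda u,v:(350+u/5-.4,165+v/5-.4)
L=lambda *a:np.array(a)*1e-3
r,e=fit2('top',[(L(100,-150,50),B(637,55)),(L(-100,-150,50),B(735,440)),(L(-100,150,50),B(118,562)),(L(85,-25,90),B(412,101)),(L(-85,-25,90),B(490,460))],[.5,-.19,.2])
print(r,e)
C=lambda p:(w2px('scene',p)-[165,155])*5+2
for n,p in (('sw',(-70,-100,90)),('z',(40,-100,94)),('c',(100,-150,50)),('c2',(100,150,50)),('c3',(-100,150,50)),('pan',(85,-25,90)),('p2',(85,145,90))): print(n,loc(L(*p),r).round(4),w2px('top',loc(L(*p),r)),C(loc(L(*p),r)).round())
E
```

```text
[ 0.524  -0.1962  0.2045] [[0.3, -1.8], [0.1, 1.8], [-0.6, 0.8], [-0.1, -0.0], [0.4, -0.8]]
sw [ 0.4758 -0.3083  0.09  ] [478.30059595 243.43029713] [315.  82.]
z [ 0.5835 -0.286   0.094 ] [467.93984617 197.10254754] [168. 159.]
c [ 0.6524 -0.3228  0.05  ] [477.3095799  173.76719128] [ 31. 248.]
c2 [ 0.5915 -0.029   0.05  ] [355.85918052 196.03801934] [449. 454.]
c3 [ 0.3956 -0.0696  0.05  ] [372.57970087 277.79859972] [703. 266.]
pan [ 0.6123 -0.2034  0.09  ] [431.85851682 184.77832623] [205. 250.]
p2 [ 0.5778 -0.037   0.09  ] [360.55923716 197.86537876] [456. 369.]
```

View pics/c3.png

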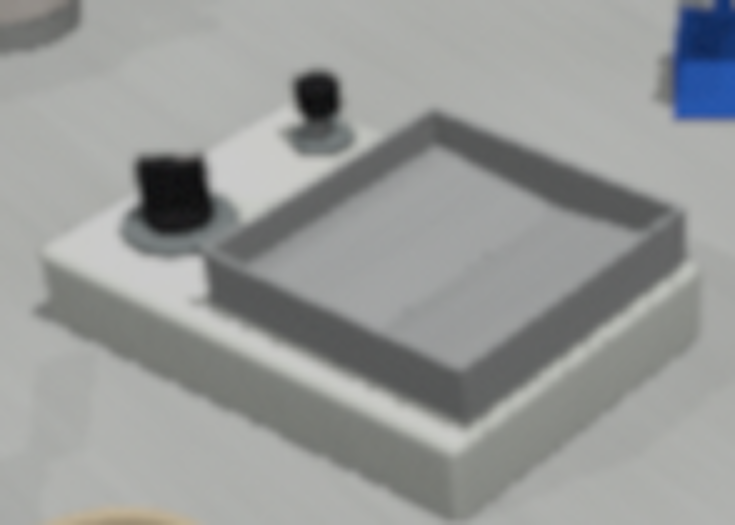

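The scene crop agrees with the fit within a few mm: switch cap top at (318,80), predicted (315,82), and zero bar top at (172,160), predicted (168,159). The bar is seen nearly broadside, so its world angle is about -0.6.

>>> move_arm([
  [[-0.015,-0.019,0.02],[0,0,0],100],
  [[-0.03,-0.038,0.04],[0,0,0],100],
  [[-0.045,-0.057,0.06],[0,0,0],100],
  [[-0.0605,-0.0775,0.08],[0,0,0],100],
  [[-0.0605,-0.0775,0.09],[0,0,0],100],
])

```text
time_s: 2.98
eef_pos: [0.4741, -0.3099, 0.1387]
tcp_rot: [-0.697, -3.062, 0.001]
ft_force: [-0.4, 1.6, -0.4]
finger_gap: 0.085
finger_force: 0.0
```

>>> move_arm([
  [[0,0,0.02],[0,0,0],100],
  [[0,0,0.04],[0,0,0],100],
  [[0,0,0.06],[0,0,0],100],
  [[0,0,0.076],[0,0,0],100],
  [[0,0,0.076],[0,0,0],100],
])

```text
time_s: 3.4
eef_pos: [0.4725, -0.3043, 0.0617]
tcp_rot: [-0.691, -3.059, -0.005]
ft_force: [-0.7, 0.4, -0.9]
finger_gap: 0.0853
finger_force: 0.0
```

>>> move_arm([
  [[0,0,0],[0,0,0],0],
  [[0,0,0],[0,0,0],0],
  [[0,0,0],[0,0,0],0],
  [[0,0,0],[0,0,0],0],
  [[0,0,0],[0,0,0],0],
], newtons=35)

```text
time_s: 3.82
eef_pos: [0.4752, -0.3085, 0.0671]
tcp_rot: [0.692, 3.063, -0.006]
ft_force: [-7.7, -4.4, 6.6]
finger_gap: 0.0267
finger_force: 34.7
```

>>> move_arm([
  [[0,0,0],[0,0,0],0],
  [[0,0,0],[0,0,0],0],
])

```text
time_s: 3.98
eef_pos: [0.475, -0.3085, 0.0671]
tcp_rot: [0.693, 3.063, -0.005]
ft_force: [-3.5, -3.5, 4.6]
finger_gap: 0.0265
finger_force: 34.5
```

>>> move_arm([
  [[0,0,-0.005],[0,0,0],0],
  [[0,0,-0.01],[0,0,0],0],
  [[0,0,-0.015],[0,0,0],0],
  [[0,0,-0.02],[0,0,0],0],
  [[0,0,-0.02],[0,0,0],0],
])

```text
time_s: 4.4
eef_pos: [0.4739, -0.3078, 0.0832]
tcp_rot: [0.694, 3.064, -0.004]
ft_force: [4.0, -10.7, -19.6]
finger_gap: 0.0267
finger_force: 39.4
```

>>> move_arm([
  [[0,0,-0.002],[0,0,0],0],
  [[0,0,-0.002],[0,0,0],0],
])

```text
time_s: 4.57
eef_pos: [0.4738, -0.3077, 0.0834]
tcp_rot: [-0.694, -3.064, 0.003]
ft_force: [9.5, -13.6, -32.1]
finger_gap: 0.0261
finger_force: 38.1
```

>>> move_arm([
  [[0,0,0.003],[0,0,0],0],
  [[0,0,0.003],[0,0,0],50],
  [[0,0,0.003],[0,0,0],100],
  [[0,0,0.003],[0,0,0],100],
  [[0,0,0.003],[0,0,0],100],
])

```text
time_s: 4.98
eef_pos: [0.4752, -0.3066, 0.0851]
tcp_rot: [0.692, 3.063, -0.0]
ft_force: [0.0, 0.2, 0.5]
finger_gap: 0.0738
finger_force: 0.0
```

>>> move_arm([
  [[0,0,0.003],[0,0,0],100],
  [[0,0,-0.015],[0,0,0],100],
  [[0,0,-0.035],[0,0,0],100],
  [[0,0,-0.065],[0,0,0],100],
  [[0,0,-0.08],[0,0,0],100],
])

```text
time_s: 5.4
eef_pos: [0.4758, -0.3073, 0.1675]
tcp_rot: [0.692, 3.061, -0.003]
ft_force: [0.3, -0.5, 1.0]
finger_gap: 0.0852
finger_force: 0.0
```

```bash
python3 - <<'E'
from h import *
im=shot('scene'); cv2.imwrite('pics/c4.png',cv2.resize(im[155:260,165:312,::-1],None,fx=5,fy=5,interpolation=cv2.INTER_CUBIC))
s=env.read_state();M=R.from_rotvec(s['tcp_rot']).as_matrix();print(s['eef_pos'],M.round(3),(M.T@(np.array([.584,-.2865,.16])-s['eef_pos'])).round(4))
E
```

```text
[ 0.47718648 -0.30835543  0.17037884] [[-0.903  0.43   0.006]
 [ 0.43   0.903 -0.005]
 [-0.008 -0.002 -1.   ]] [-0.087   0.0657  0.0109]
```

View pics/c4.png

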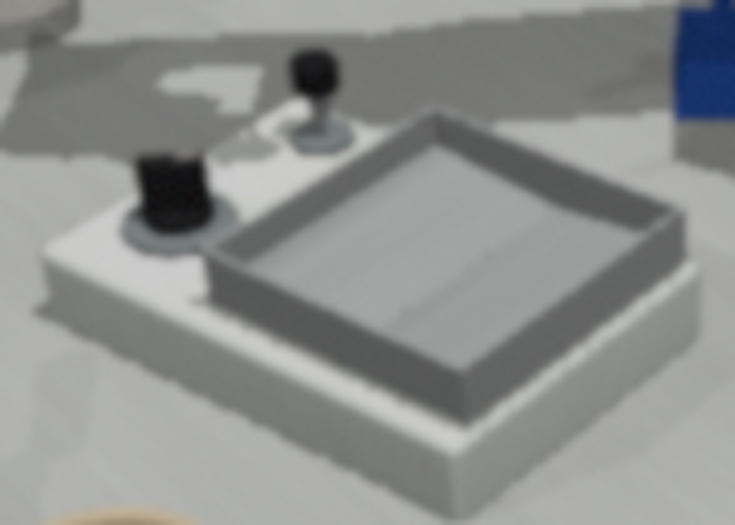

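The switch cap has risen about 20 px, from (318,80) to (316,58), so the switch is on. Next is the zero knob.

>>> move_arm([
  [[-0.025,0.02,0],[0,0,3],100],
  [[-0.05,0.04,0],[0,0,6],100],
  [[-0.075,0.055,0],[0,0,9],100],
  [[-0.087,0.066,0.01],[0,0,9],100],
  [[-0.087,0.066,0.03],[0,0,9],100],
])

```text
time_s: 5.87
eef_pos: [0.5865, -0.2843, 0.1368]
tcp_rot: [0.926, 2.994, -0.001]
ft_force: [0.8, -0.5, -0.3]
finger_gap: 0.0853
finger_force: 0.0
```

>>> move_arm([
  [[0,0,0.02],[0,0,0],100],
  [[0,0,0.04],[0,0,0],100],
  [[0,0,0.06],[0,0,0],100],
  [[0,0,0.069],[0,0,0],100],
  [[0,0,0.069],[0,0,0],60],
])

```text
time_s: 6.28
eef_pos: [0.5796, -0.283, 0.0618]
tcp_rot: [-0.929, -2.995, -0.003]
ft_force: [-0.0, -1.0, 0.1]
finger_gap: 0.0756
finger_force: 0.0
```

>>> move_arm([
  [[0,0,0],[0,0,0],0],
  [[0,0,0],[0,0,0],0],
  [[0,0,0],[0,0,0],0],
  [[0,0,0],[0,0,0],0],
  [[0,0,0],[0,0,0],0],
], newtons=30)

```text
time_s: 6.7
eef_pos: [0.5823, -0.2851, 0.0667]
tcp_rot: [0.931, 2.999, -0.001]
ft_force: [-3.8, -2.9, 11.4]
finger_gap: 0.0135
finger_force: 33.7
```

>>> move_arm([
  [[0,0,-0.001],[0,0,-7],0],
  [[0,0,-0.002],[0,0,-14],0],
  [[0,0,-0.002],[0,0,-21],0],
  [[0,0,-0.002],[0,0,-28],0],
  [[0,0,-0.002],[0,0,-35],0],
])

```text
time_s: 7.12
eef_pos: [0.5821, -0.2855, 0.0668]
tcp_rot: [-0.023, 3.14, -0.003]
ft_force: [3.8, -4.2, -7.8]
finger_gap: 0.0135
finger_force: 30.8
```

>>> move_arm([
  [[0,0,0],[0,0,-4],0],
  [[0,0,0],[0,0,-7],0],
  [[0,0,0],[0,0,-10],0],
  [[0,0,0],[0,0,-12],0],
  [[0,0,0],[0,0,-12],0],
])

```text
time_s: 7.53
eef_pos: [0.5821, -0.2856, 0.0668]
tcp_rot: [-0.344, 3.121, -0.003]
ft_force: [3.2, -4.4, -8.5]
finger_gap: 0.0133
finger_force: 30.8
```

```bash
python3 - <<'E'
from h import *
s=env.read_state();v=s['tcp_rot'];print(s['eef_pos'],2*np.arctan2(v[1],v[0])-np.pi/2,s['torque'],s['ft_force'],s['finger_gap'],s['qpos'])
E
```

```text
[ 0.58207913 -0.28560703  0.06682203] 1.7905083796521062 [-0.77540811 -0.62819985  0.01243709] [ 3.24770188 -4.40665679 -8.48182801] 0.013304112270268393 [-5.77295075e-01  4.30720921e-01  1.58789009e+00 -8.21479085e-04
  1.12069889e+00 -2.36744691e+00]
```

>>> move_arm([
  [[0,0,0],[0,0,-3],0],
  [[0,0,0],[0,0,-5],0],
  [[0,0,0],[0,0,-7],0],
  [[0,0,0],[0,0,-7],0],
])

```text
time_s: 7.87
eef_pos: [0.5814, -0.2857, 0.0671]
tcp_rot: [-0.528, 3.097, -0.002]
ft_force: [0.7, -4.9, -5.3]
finger_gap: 0.0139
finger_force: 94.1
```

```bash
python3 - <<'E'
from h import *
s=env.read_state();v=s['tcp_rot'];print(s['eef_pos'],2*np.arctan2(v[1],v[0])-np.pi/2,s['torque'],s['ft_force'],s['finger_gap'],s['qpos'][5])
E
```

```text
[ 0.58137197 -0.2857177   0.06707953] 1.9087844952641686 [-0.87998506 -0.02077941 -1.76009625] [ 0.67775451 -4.8599469  -5.26619324] 0.013884520683647966 -2.4866374082734755
```

>>> move_arm([
  [[0,0,0],[0,0,0],20],
  [[0,0,0],[0,0,0],45],
  [[0,0,0],[0,0,0],45],
  [[0,0,0],[0,0,0],45],
  [[0,0,-0.01],[0,0,0],45],
])

```text
time_s: 8.28
eef_pos: [0.5806, -0.2832, 0.0758]
tcp_rot: [0.533, -3.094, -0.004]
ft_force: [-0.1, 0.8, -1.3]
finger_gap: 0.0386
finger_force: 0.0
```

>>> move_arm([
  [[0,0,-0.03],[0,0,7],45],
  [[0,0,-0.06],[0,0,14],45],
  [[0,0,-0.09],[0,0,21],45],
  [[0,0,-0.12],[0,0,28],45],
  [[0,0,-0.15],[0,0,35],60],
])

```text
time_s: 8.7
eef_pos: [0.5818, -0.2841, 0.23]
tcp_rot: [0.432, 3.111, -0.0]
ft_force: [0.7, 0.0, -0.2]
finger_gap: 0.0489
finger_force: 0.0
```

```bash
python3 - <<'E'
from h import *
im=shot('top','top1.png'); 
print(*spot('scoop','top'),sep='\n')
a=cv2.resize(im[165:285,350:505,::-1],None,fx=2.5,fy=2.5,interpolation=cv2.INTER_CUBIC)
b=cv2.resize(im[230:310,230:345,::-1],None,fx=5,fy=5,interpolation=cv2.INTER_CUBIC)
c=np.zeros((400,387+575,3),np.uint8); c=np.zeros((400,800,3),np.uint8)
c[:,:575]=b; c[:175,575:]=cv2.resize(im[175:225,440:505,::-1],(225,175),interpolation=cv2.INTER_CUBIC)
cv2.imwrite('pics/c5.png',c)
s=env.read_state();print(s['eef_pos'],s['tcp_rot'],s['qpos'],s['time_s'])
E
```

```text
(0.91, array([ 0.7801, -0.2238,  0.0146]), array([433., 128.]))
(0.6, array([0.3996, 0.1665, 0.0098]), array([273., 276.]))
(0.57, array([ 0.1529, -0.334 ,  0.0841]), array([493., 388.]))
[ 0.58488006 -0.28606365  0.23614284] [ 0.4264627   3.10087319 -0.00820916] [-5.75982779e-01  2.69143581e-01  1.45954309e+00  1.54817547e-04
  1.40024860e+00 -1.87345945e+00] 8.8
```

View pics/c5.png

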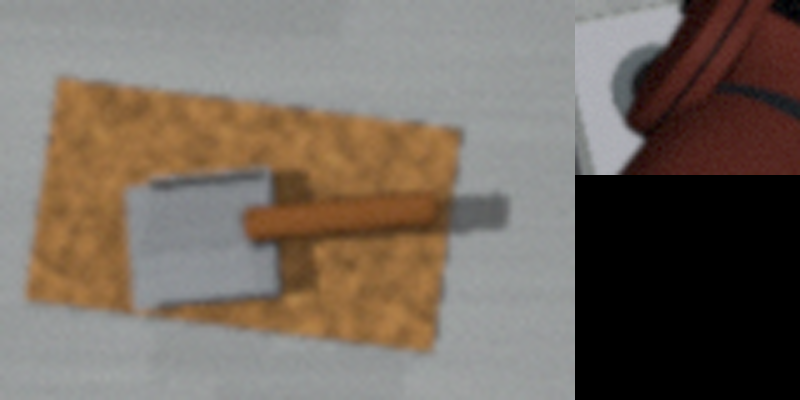

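The scoop hasn't moved. Its handle runs from (245,225) to (438,210) in the crop. The arm hides the zero knob here, so I'll check it later. Now I'll refit the scoop.

```bash
cat >> h.py <<'E'
L=lambda *a:np.array(a)*1e-3
def go(p,yaw):
    """delta for TCP target p, pointing down, tool x at world angle yaw"""
    s=env.read_state();M=R.from_rotvec(s['tcp_rot']).as_matrix()
    c,si=np.cos(yaw),np.sin(yaw); T=np.array([[c,si,0],[si,-c,0],[0,0,-1]])
    print('shift',(M.T@(np.array(p)-s['eef_pos'])).round(4),'turn',np.degrees(R.from_matrix(M.T@T).as_rotvec()).round(1))
E
python3 - <<'E'
from h import *
D=lambda u,v:(230+u/5-.4,230+v/5-.4)
r,e=fit2('top',[(L(72,-30,2),D(128,190)),(L(72,30,2),D(135,305)),(L(-78,0,80),D(438,209)),(L(12,0,80),D(245,224)),(L(0,-30,40),D(272,170)),(L(0,30,40),D(280,292))],[.4,.15,1.57],.004)
print(r,e)
g=loc(L(-35,0,74),r); print('grip',g)
go([g[0],g[1],.2],r[2]-0.0)
E
```

```text
[0.3976 0.1371 1.6641] [[-0.1, -0.7], [-0.1, 0.9], [0.6, 0.1], [-0.1, 0.0], [-0.2, -0.7], [-0.1, 0.3]]
grip [0.40086089 0.10225224 0.074     ]
shift [0.2824 0.3243 0.0315] turn [ 0.2  0.7 69. ]
```

>>> move_arm([
  [[0.026,0.03,0],[0,0,0],60],
  [[0.052,0.06,0],[0,0,0],60],
  [[0.078,0.09,0],[0,0,0],60],
  [[0.104,0.12,0],[0,0,0],60],
  [[0.13,0.15,0],[0,0,0],60],
])

```text
time_s: 9.22
eef_pos: [0.4953, -0.1035, 0.2274]
tcp_rot: [0.422, 3.113, 0.0]
ft_force: [-0.0, -0.1, -0.2]
finger_gap: 0.0513
finger_force: 0.0
```

>>> move_arm([
  [[0.026,0.03,0],[0,0,0],60],
  [[0.052,0.06,0],[0,0,0],60],
  [[0.078,0.09,0],[0,0,0],60],
  [[0.104,0.12,0],[0,0,0],60],
  [[0.13,0.15,0],[0,0,0],60],
])

```text
time_s: 9.63
eef_pos: [0.41, 0.0756, 0.2278]
tcp_rot: [0.422, 3.112, 0.001]
ft_force: [0.8, 1.0, 0.2]
finger_gap: 0.0513
finger_force: 0.0
```

>>> move_arm([
  [[0.01,0.01,0],[0,0,7],60],
  [[0.022,0.024,0.005],[0,0,14],60],
  [[0.022,0.024,0.01],[0,0,21],60],
  [[0.022,0.024,0.02],[0,0,28],60],
  [[0.022,0.024,0.03],[0,0,35],60],
])

```text
time_s: 10.05
eef_pos: [0.3964, 0.1038, 0.1978]
tcp_rot: [1.344, 2.838, 0.001]
ft_force: [0.1, 0.2, -0.7]
finger_gap: 0.0513
finger_force: 0.0
```

>>> move_arm([
  [[0,0,0],[0,0,7],60],
  [[0,0,0],[0,0,14],60],
  [[0,0,0],[0,0,21],60],
  [[0,0,0],[0,0,28],60],
  [[0,0,0],[0,0,34],60],
])

```text
time_s: 10.47
eef_pos: [0.3962, 0.1033, 0.1976]
tcp_rot: [2.117, 2.321, 0.001]
ft_force: [-0.1, -0.4, -0.3]
finger_gap: 0.0508
finger_force: 0.0
```

```bash
python3 - <<'E'
from h import *
shot('top','top2.png')
print(*spot('scoop','top'),sep='\n')
for i in range(3): s=env.read_state(); env.capture('top'); print(s['eef_pos'],s['tcp_rot'])
go([.4008,.1025,.055],1.67)
im=env.capture('scene')
c=np.zeros((500,800,3),np.uint8)
c[:500,:500]=cv2.resize(im[205:305,310:410,::-1],(500,500),interpolation=cv2.INTER_CUBIC)
c[:250,500:]=cv2.resize(im[170:220,180:240,::-1],(300,250),interpolation=cv2.INTER_CUBIC)
cv2.imwrite('pics/c6.png',c)
E
```

```text
(0.93, array([ 0.203 , -0.2829,  0.0016]), array([460., 362.]))
(0.59, array([ 0.7809, -0.2227,  0.0153]), array([432., 127.]))
(0.51, array([0.3838, 0.1644, 0.006 ]), array([274., 282.]))
(0.51, array([ 0.5807, -0.2824,  0.0802]), array([465., 200.]))
[0.39628477 0.10324363 0.1976132 ] [2.11171725e+00 2.32576522e+00 5.60478917e-04]
[0.39634737 0.10321576 0.19760902] [2.10741968e+00 2.32954775e+00 5.70525741e-04]
[0.39636832 0.10317712 0.19754815] [2.10693191e+00 2.33001340e+00 5.10936911e-04]
shift [-0.0011  0.0043  0.1425] turn [ 0. -0.  0.]
```

View pics/c6.png

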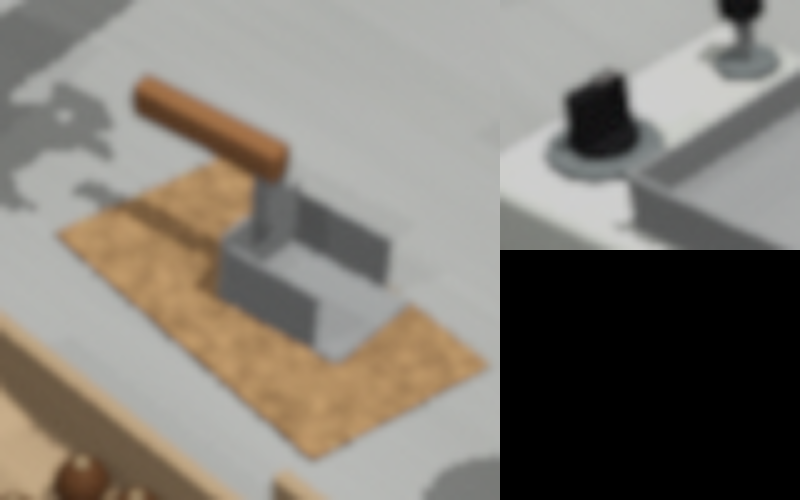

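The zero knob's bar now appears end-on-oblique, and the switch is still up. The scoop is upright on the mat, with its lip corners at crop (340,362) and (408,303). I'll check whether it was knocked.

```bash
python3 - <<'E'
from h import *
D=lambda u,v:(310+u/5-.4,205+v/5-.4)
r,e=fit2('scene',[(L(72,-30,2),D(340,362)),(L(72,30,2),D(408,303)),(L(-78,0,80),D(143,80)),(L(12,0,80),D(282,150)),(L(58,-30,34),D(320,300)),(L(58,30,34),D(390,242)),(L(58,-30,2),D(316,348))],[.4,.15,1.57],.004)
print(r,e,loc(L(-35,0,74),r))
m,e=fit2('scene',[(L(-100,-55,4),D(58,237)),(L(100,-55,4),D(313,460)),(L(100,55,4),D(490,365))],[.41,.15,1.47]);print(m,e)
im=cv2.imread('pics/top2.png')
cv2.imwrite('pics/c7.png',cv2.resize(im[230:310,230:345],None,fx=5,fy=5,interpolation=cv2.INTER_CUBIC))
E
```

```text
[0.3958 0.1395 1.6817] [[-0.4, 0.4], [0.8, -0.2], [-0.9, -0.5], [0.5, 0.3], [-0.3, -0.1], [0.8, -0.7], [-0.4, 0.6]] [0.39967368 0.10471502 0.074     ]
[0.4064 0.157  1.4594] [[-0.6, -0.7], [0.1, 0.3], [0.5, 0.2]]
```

View pics/c7.png

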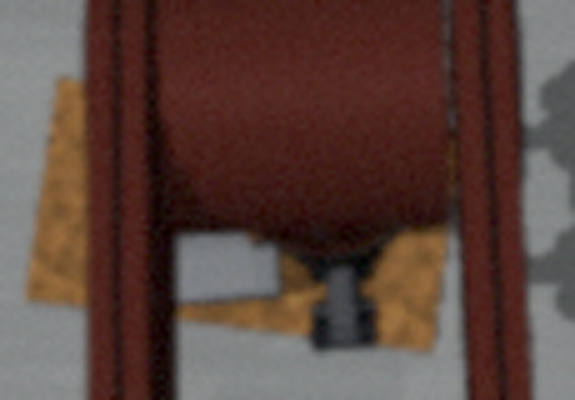

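The arm hides much of the mat in the top view, but the scoop is where it was: both cameras agree within 3 mm. Grasping now.

>>> move_arm([
  [[0,0.004,0.035],[0,0,0],60],
  [[0,0.004,0.07],[0,0,0],60],
  [[0,0.004,0.105],[0,0,0],60],
  [[0,0.004,0.13],[0,0,0],60],
  [[0,0.004,0.142],[0,0,0],60],
])

```text
time_s: 11.18
eef_pos: [0.3975, 0.1032, 0.0517]
tcp_rot: [-2.107, -2.325, 0.006]
ft_force: [0.3, -0.1, -0.1]
finger_gap: 0.051
finger_force: 0.0
```

>>> move_arm([
  [[0,0,0],[0,0,0],0],
  [[0,0,0],[0,0,0],0],
  [[0,0,0],[0,0,0],0],
  [[0,0,0],[0,0,0],0],
  [[0,0,0],[0,0,0],0],
], newtons=110)

```text
time_s: 11.6
eef_pos: [0.4017, 0.1035, 0.0567]
tcp_rot: [2.11, 2.325, 0.003]
ft_force: [0.7, -0.8, 1.1]
finger_gap: 0.0144
finger_force: 106.9
```

>>> move_arm([
  [[0,0,0],[0,0,0],0],
  [[0,0,-0.01],[0,0,0],0],
  [[0,0,-0.02],[0,0,0],0],
  [[0,0,-0.035],[0,0,0],0],
  [[0,0,-0.05],[0,0,0],0],
])

```text
time_s: 12.02
eef_pos: [0.4002, 0.1035, 0.1066]
tcp_rot: [-2.112, -2.326, 0.0]
ft_force: [-0.4, 0.2, -1.1]
finger_gap: 0.0139
finger_force: 107.0
```

>>> move_arm([
  [[0,0,-0.02],[0,0,0],0],
  [[0,0,-0.03],[0,0,0],0],
  [[0,0,-0.03],[0,0,0],0],
])

```text
time_s: 12.27
eef_pos: [0.4027, 0.1036, 0.1387]
tcp_rot: [2.109, 2.323, 0.007]
ft_force: [0.1, -0.2, -0.8]
finger_gap: 0.0141
finger_force: 107.2
```

```bash
python3 - <<'E'
from h import *
im=env.capture('scene'); s=env.read_state(); print(s['eef_pos'],s['tcp_rot'],s['ft_force'],s['finger_gap'],s['qpos'])
M=R.from_rotvec(s['tcp_rot']).as_matrix()
g=s['eef_pos']-M[:,2]*.019
# predicted scoop pts: local (x,y,z)-> tool x = scoop x, tool z=-scoop z, tool y=-scoop y
for n,p in (('lip-',(72,-30,2)),('lip+',(72,30,2)),('tail',(-78,0,80)),('w-',(58,-30,34)),('w+',(58,30,34))):
    l=L(*p)-L(-35,0,70); w=g+M@(l*[1,-1,-1]); print(n,w.round(3),w2px('scene',w).round(1))
cv2.imwrite('pics/c8.png',cv2.resize(im[170:300,300:430,::-1],(780,600) and None,fx=4.6,fy=4.6,interpolation=cv2.INTER_CUBIC))
E
```

```text
[0.40164648 0.10353697 0.13694281] [2.11016896 2.3238567  0.004275  ] [ 0.34276977  0.20032856 -0.89839825] 0.014323197306026169 [ 6.16186625e-02 -2.15342961e-01  2.14689090e+00  2.31337750e-05
  1.20626453e+00 -3.47004634e-02]
lip- [0.421 0.213 0.088] [378.1 250.6]
lip+ [0.362 0.207 0.088] [393.8 238.7]
tail [0.406 0.061 0.166] [337.3 191.7]
w- [0.423 0.199 0.12 ] [374.2 236.8]
w+ [0.363 0.193 0.12 ] [390.2 225.2]
```

View pics/c8.png

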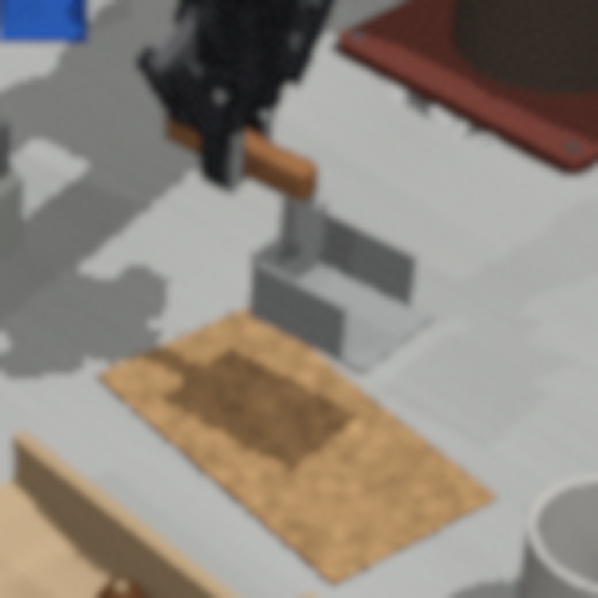

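The scoop hangs level in the gripper, with its lip corner observed at (379,250) and predicted at (378,251). Next I'll move over the trough's open end.

```bash
cat >> h.py <<'E'
TR=(.5939,.2363,1.5524)
def where():
    s=env.read_state();M=R.from_rotvec(s['tcp_rot']).as_matrix();d=s['eef_pos']-np.array([TR[0],TR[1],0])
    c,si=np.cos(TR[2]),np.sin(TR[2])
    lip=s['eef_pos']+M@L(107,0,51); dl=lip-np.array([TR[0],TR[1],0])
    f=lambda d:(1000*np.array([c*d[0]+si*d[1],-si*d[0]+c*d[1],d[2]])).round(1)
    print('t',round(s['time_s'],2),'TCP in trough mm',f(d),'lip',f(dl),'yaw err',np.degrees(np.arctan2(M[1,0],M[0,0])-TR[2]).round(2),'pitch up',np.degrees(np.arcsin(M[2,0])).round(2),'roll',np.degrees(np.arcsin(M[2,1])).round(2),'F',np.round(s['ft_force'],1),'gap',round(s['finger_gap'],4),s['finger_force'])
E
python3 - <<'E'
from h import *
print(w2px('scene',loc(L(-135,44,50),TR)),(303.3,264.6)); print(w2px('scene',loc(L(63,44,85),TR)),'~(366,300)'); where()
E
```

```text
[303.8219262  263.98558573] (303.3, 264.6)
[366.00941501 299.11809118] ~(366,300)
t 12.32 TCP in trough mm [-136.3  189.8  136.9] lip [-30.  201.8  85.9] yaw err 6.57 pitch up -0.01 roll 0.22 F [ 0.3  0.2 -0.9] gap 0.0143 107.24236607551575
```

>>> move_arm([
  [[-0.007,0.037,0],[0,0,1],0],
  [[-0.014,0.074,0],[0,0,2],0],
  [[-0.021,0.112,0],[0,0,4],0],
  [[-0.028,0.15,0],[0,0,5],0],
  [[-0.034,0.187,0],[0,0,6.6],0],
])

```text
time_s: 12.73
eef_pos: [0.5906, 0.0872, 0.1333]
tcp_rot: [-2.242, -2.198, 0.003]
ft_force: [-0.5, 0.2, -1.2]
finger_gap: 0.0142
finger_force: 107.4
```

```bash
python3 - <<'E'
from h import *
env.capture('top');env.capture('top');env.capture('scene')
where(); print(*spot('nut1','scene'),*spot('scoop_mid','scene'),sep='\n')
E
```

```text
t 12.88 TCP in trough mm [-149.4    0.8  132.1] lip [-42.4   0.9  81. ] yaw err -0.08 pitch up -0.01 roll -0.25 F [-1.2 -0.4 -1.9] gap 0.0139 107.7527904510498
(0.44, array([0.5776, 0.209 , 0.0341]), array([326., 300.]))
(0.41, array([0.6122, 0.2382, 0.0323]), array([323., 315.]))
(0.23, array([ 0.5821, -0.1882,  0.0577]), array([221., 213.]))
(0.83, array([0.5944, 0.1385, 0.0947]), array([298., 266.]))
(0.67, array([ 0.7807, -0.2299,  0.0192]), array([145., 249.]))
(0.61, array([ 0.2021, -0.283 ,  0.0153]), array([308., 165.]))
```

>>> move_arm([
  [[0,-0.001,0.015],[0,-4,0],0],
  [[0,-0.001,0.03],[0,-8,0],0],
  [[0,-0.001,0.042],[0,-8,0],0],
  [[0,-0.001,0.05],[0,-8,0],0],
  [[0,-0.001,0.053],[0,-8,0],0],
])

```text
time_s: 13.4
eef_pos: [0.5869, 0.0878, 0.0806]
tcp_rot: [2.171, 2.132, -0.154]
ft_force: [-0.1, 1.2, -1.3]
finger_gap: 0.0138
finger_force: 107.7
```

```bash
python3 - <<'E'
from h import *
env.capture('top');env.capture('top')
where()
E
```

```text
t 13.5 TCP in trough mm [-149.2    3.1   81.9] lip [-50.3   3.1  16.6] yaw err -0.05 pitch up -7.95 roll -0.07 F [ 0.5  0.5 -1.4] gap 0.0146 107.69438982009888
```

>>> move_arm([
  [[0,0.001,0.003],[0,0,0],0],
  [[0.001,0.002,0.005],[0,0,0],0],
  [[0.001,0.002,0.005],[0,0,0],0],
])

```text
time_s: 13.75
eef_pos: [0.5913, 0.0875, 0.0776]
tcp_rot: [2.171, 2.128, -0.15]
ft_force: [-0.5, -0.6, -1.9]
finger_gap: 0.0145
finger_force: 107.7
```

>>> move_arm([
  [[0.0068,0,0.0021],[0,1.6,0],0],
  [[0.0135,0,0.0042],[0,3.2,0],0],
  [[0.0203,0,0.0062],[0,4.8,0],0],
  [[0.027,0,0.0083],[0,6.4,0],0],
  [[0.0338,0,0.0104],[0,8,0],0],
])

```text
time_s: 14.17
eef_pos: [0.592, 0.12, 0.0627]
tcp_rot: [-2.242, -2.2, -0.003]
ft_force: [0.2, 0.1, -0.9]
finger_gap: 0.0144
finger_force: 107.9
```

```bash
python3 - <<'E'
from h import *
where();env.capture('top');env.capture('top')
where()
E
```

```text
t 14.17 TCP in trough mm [-116.4   -0.2   62.7] lip [-9.3 -0.4 11.8] yaw err -0.04 pitch up 0.08 roll 0.06 F [ 0.2  0.1 -0.9] gap 0.0144 107.85146713256836
t 14.27 TCP in trough mm [-116.8   -0.3   62.7] lip [-9.8 -0.4 11.8] yaw err -0.07 pitch up 0.03 roll 0.05 F [ 0.3  0.  -0.1] gap 0.0144 108.0059552192688
```

>>> move_arm([
  [[0.008,0,0.001],[0,0,0],0],
  [[0.016,0,0.002],[0,0,0],0],
  [[0.024,0,0.002],[0,0,0],0],
  [[0.032,0,0.002],[0,0,0],0],
  [[0.04,0,0.002],[0,0,0],0],
])

```text
time_s: 14.68
eef_pos: [0.5947, 0.1589, 0.0627]
tcp_rot: [2.24, 2.196, 0.003]
ft_force: [0.7, -5.5, 8.1]
finger_gap: 0.0143
finger_force: 109.3
```

>>> move_arm([
  [[0.008,0,0],[0,0,0],0],
  [[0.016,0,0],[0,0,0],0],
  [[0.024,0,0],[0,0,0],0],
  [[0.032,0,0],[0,0,0],0],
  [[0.04,0,0],[0,0,0],0],
])

```text
time_s: 15.1
eef_pos: [0.5951, 0.1982, 0.0627]
tcp_rot: [2.238, 2.197, 0.0]
ft_force: [-1.3, -12.4, 9.5]
finger_gap: 0.0144
finger_force: 109.5
```

```bash
cat >> h.py <<'E'
def nuts(pic,name='top',x0=(170,150),x1=(330,230)):
    hsv=cv2.cvtColor(pic,cv2.COLOR_RGB2HSV)
    return hsv
E
python3 - <<'E'
from h import *
where();im=shot('top','top3.png');env.capture('scene')
where(); print(*spot('nut1','top'),sep='\n'); print(*spot('nut1','scene'),sep='\n')
E
```

```text
t 15.1 TCP in trough mm [-38.1  -1.9  62.7] lip [68.7 -2.1 11.3] yaw err -0.01 pitch up -0.21 roll 0.23 F [ -1.3 -12.4   9.5] gap 0.0144 109.46857810020447
t 15.2 TCP in trough mm [-36.6  -1.7  62.7] lip [70.3 -1.9 11.5] yaw err 0.01 pitch up -0.09 roll 0.23 F [ 0.1 -3.5  7.1] gap 0.0143 109.19825434684753
(0.56, array([ 0.522 , -0.1947,  0.0637]), array([426., 225.]))
(0.53, array([0.573 , 0.3467, 0.0657]), array([198., 199.]))
(0.44, array([0.6004, 0.2721, 0.0343]), array([232., 192.]))
(0.64, array([0.5935, 0.3226, 0.0448]), array([358., 330.]))
(0.63, array([0.5805, 0.3276, 0.0455]), array([365., 327.]))
(0.48, array([ 0.4823, -0.3066,  0.0956]), array([226., 170.]))
(0.42, array([0.5762, 0.3044, 0.0428]), array([358., 321.]))
(0.38, array([0.5784, 0.3483, 0.0656]), array([374., 326.]))
```

>>> move_arm([
  [[0.004,-0.001,0],[0,0,0],0],
  [[0.008,-0.001,0],[0,0,0],0],
  [[0.011,-0.001,0],[0,0,0],0],
  [[0.013,-0.001,0],[0,0,0],0],
  [[0.013,-0.001,0],[0,0,0],0],
])

```text
time_s: 15.72
eef_pos: [0.5942, 0.2125, 0.0627]
tcp_rot: [2.24, 2.198, 0.003]
ft_force: [-0.2, -4.7, 6.1]
finger_gap: 0.0141
finger_force: 109.1
```

```bash
python3 - <<'E'
from h import *
where();im=shot('scene'); cv2.imwrite('pics/c9.png',cv2.resize(im[240:370,260:400,::-1],None,fx=4.5,fy=4.5,interpolation=cv2.INTER_CUBIC))
where()
E
```

```text
t 15.72 TCP in trough mm [-23.8  -0.7  62.7] lip [83.1 -1.  11.5] yaw err -0.03 pitch up -0.07 roll 0.23 F [-0.2 -4.7  6.1] gap 0.0141 109.06163334846497
t 15.77 TCP in trough mm [-23.8  -0.7  62.6] lip [83.1 -1.  11.5] yaw err -0.03 pitch up -0.06 roll 0.23 F [-0.1 -3.7  6.9] gap 0.0143 109.05746340751648
```

View pics/c9.png

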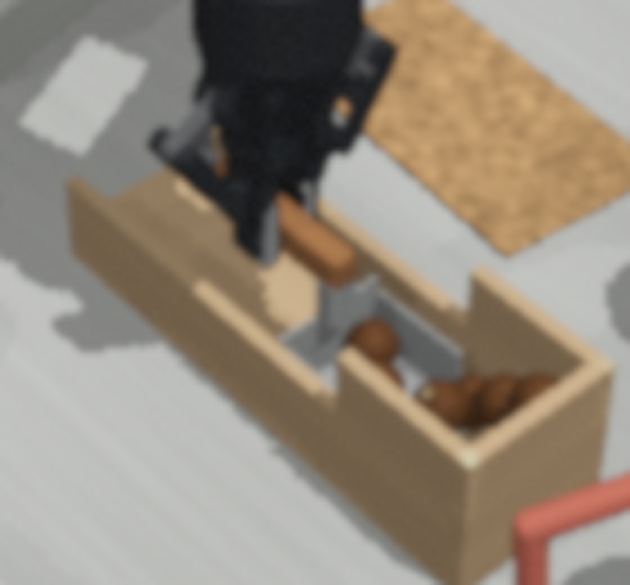

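The scene shows two nuts well inside the scoop at (375,345). The rest are at the lip and on the ramp, around (450-540,395). Next is the ramp lift with the nose pitched up.

>>> move_arm([
  [[0.0018,0,0.0011],[0,2,0],0],
  [[0.0036,0,0.0022],[0,4,0],0],
  [[0.0054,0,0.0034],[0,6,0],0],
  [[0.0072,0,0.0045],[0,8,0],0],
  [[0.009,0,0.0057],[0,10,0],0],
])

```text
time_s: 16.18
eef_pos: [0.5938, 0.2203, 0.0558]
tcp_rot: [-2.153, -2.113, -0.19]
ft_force: [-0.5, -5.8, 0.8]
finger_gap: 0.0144
finger_force: 108.4
```

>>> move_arm([
  [[0.0013,0,0.0012],[0,1.5,0],0],
  [[0.0026,0,0.0024],[0,3,0],0],
  [[0.0039,0,0.0035],[0,5,0],0],
  [[0.0039,0,0.0035],[0,5,0],0],
])

```text
time_s: 16.52
eef_pos: [0.5926, 0.2252, 0.0515]
tcp_rot: [-2.104, -2.061, -0.277]
ft_force: [0.7, -0.7, -0.8]
finger_gap: 0.0144
finger_force: 107.9
```

```bash
python3 - <<'E'
from h import *
where();im=shot('scene','scene4.png')
where(); print(*spot('nut1','scene'),sep='\n')
E
```

```text
t 16.52 TCP in trough mm [-11.1   1.1  51.5] lip [105.4   0.9  29.9] yaw err -0.12 pitch up 15.01 roll -0.02 F [ 0.7 -0.7 -0.8] gap 0.0144 107.94378161430359
t 16.57 TCP in trough mm [-10.9   1.1  51.7] lip [105.6   0.8  30. ] yaw err -0.12 pitch up 14.94 roll -0.01 F [ 0.2 -2.8 -0.7] gap 0.0146 107.97915458679199
(0.72, array([0.5964, 0.3432, 0.0678]), array([365., 328.]))
(0.6, array([0.5954, 0.3073, 0.0426]), array([352., 326.]))
(0.52, array([0.5801, 0.2825, 0.0414]), array([349., 316.]))
(0.51, array([0.5839, 0.3271, 0.0778]), array([364., 317.]))
```

>>> move_arm([
  [[0.003,0,0.0003],[0,1.5,0],0],
  [[0.006,0,0.0006],[0,3,0],0],
  [[0.009,0,0.0009],[0,4.5,0],0],
  [[0.012,0,0.0011],[0,6,0],0],
  [[0.0149,0,0.0013],[0,7,0],0],
])

```text
time_s: 17.03
eef_pos: [0.5922, 0.2413, 0.054]
tcp_rot: [-2.031, -1.994, -0.393]
ft_force: [-0.2, 0.3, -2.0]
finger_gap: 0.0138
finger_force: 107.7
```

>>> move_arm([
  [[0.002,0,-0.005],[0,0,0],0],
  [[0.005,0,-0.013],[0,0,0],0],
  [[0.01,0,-0.025],[0,0,0],0],
  [[0.016,0,-0.04],[0,0,0],0],
  [[0.021,0,-0.052],[0,0,0],0],
])

```text
time_s: 17.45
eef_pos: [0.5936, 0.2414, 0.1132]
tcp_rot: [-2.032, -1.995, -0.397]
ft_force: [1.9, -0.1, -2.2]
finger_gap: 0.0143
finger_force: 107.7
```

```bash
python3 - <<'E'
from h import *
where();im=shot('scene')
where(); print(*spot('nut1','scene'),sep='\n')
cv2.imwrite('pics/c10.png',cv2.resize(im[220:370,260:400,::-1],None,fx=4,fy=4,interpolation=cv2.INTER_CUBIC))
E
```

```text
t 17.45 TCP in trough mm [  5.1   0.4 113.2] lip [123.4   0.3 106. ] yaw err 0.03 pitch up 21.99 roll 0.14 F [ 1.9 -0.1 -2.2] gap 0.0143 107.66165614128113
t 17.5 TCP in trough mm [  5.5  -1.5 116.4] lip [123.8  -1.6 109.3] yaw err 0.14 pitch up 22.05 roll 0.4 F [ 2.6  1.4 -0.6] gap 0.014 107.84299492835999
(0.51, array([0.5833, 0.3021, 0.1063]), array([356., 300.]))
(0.49, array([0.6123, 0.3278, 0.1202]), array([355., 309.]))
(0.49, array([0.6042, 0.3804, 0.1106]), array([378., 326.]))
(0.44, array([0.5812, 0.3532, 0.1296]), array([377., 304.]))
```

View pics/c10.png

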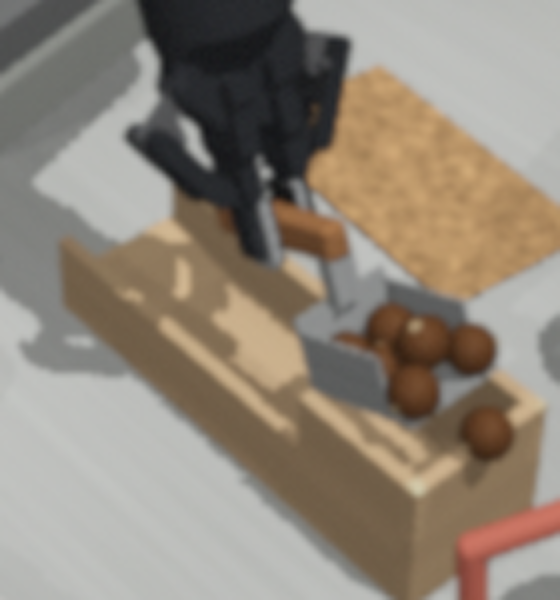

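A nut has rolled over the front lip at crop (487,432), above or outside the end wall. The scoop was overloaded. I'll pitch up to keep the other nuts in.

>>> move_arm([
  [[0,0,0],[0,5,0],0],
  [[0,0,0],[0,10,0],0],
  [[0,0,0],[0,13,0],0],
])

```text
time_s: 17.8
eef_pos: [0.5927, 0.2408, 0.1105]
tcp_rot: [-1.89, -1.855, -0.601]
ft_force: [-0.8, -0.3, -3.3]
finger_gap: 0.0144
finger_force: 107.8
```

```bash
python3 - <<'E'
from h import *
im=shot('scene','s11.png')
where(); print(*spot('nut1','scene'),sep='\n'); 
shot('top','t11.png');print(*spot('nut1','top'),sep='\n')
def blobs(im,mn=25):
    hsv=cv2.cvtColor(im,cv2.COLOR_RGB2HSV); m=((hsv[...,0]<14)&(hsv[...,1]>110)&(hsv[...,2]<130)).astype(np.uint8)
    n,_,st,ce=cv2.connectedComponentsWithStats(m)
    return [(ce[i].round(1),st[i,2:].tolist()) for i in range(1,n) if st[i,4]>mn]
for f in ('top0','t11'):
    print(f);print(*[b for b in blobs(cv2.imread('pics/'+f+'.png')[...,::-1].copy()) ],sep='\n')
E
```

```text
t 17.85 TCP in trough mm [  3.3   1.9 108.8] lip [120.1   1.6 128.9] yaw err -0.21 pitch up 35.25 roll -0.11 F [-0.5 -1.6 -3.9] gap 0.0143 107.74081707000732
(0.71, array([0.599 , 0.3354, 0.1536]), array([364., 295.]))
(0.44, array([0.6208, 0.3491, 0.1507]), array([361., 305.]))
(0.42, array([0.6083, 0.4313, 0.027 ]), array([394., 373.]))
(0.67, array([0.5731, 0.34  , 0.145 ]), array([193., 191.]))
(0.64, array([0.5997, 0.4236, 0.0262]), array([170., 191.]))
(0.63, array([0.5814, 0.2981, 0.1196]), array([214., 191.]))
(0.59, array([0.5932, 0.3251, 0.1513]), array([200., 182.]))
(0.45, array([0.6104, 0.3041, 0.1177]), array([212., 178.]))
top0
(array([308.5, 110.1]), [24, 24, 405])
(array([137.1, 195.6]), [82, 73, 1888])
(array([220. , 185.4]), [9, 11, 36])
(array([261.5, 188.3]), [10, 10, 33])
(array([233.1, 188.8]), [10, 9, 39])
(array([246.9, 188.1]), [10, 8, 34])
(array([233.9, 202.3]), [10, 9, 30])
(array([302.7, 272.7]), [31, 9, 110])
(array([ 70.5, 421.6]), [204, 182, 14552])
(array([332.4, 427. ]), [88, 77, 2914])
(array([351.4, 460.1]), [86, 47, 1243])
(array([378.9, 451.1]), [43, 32, 129])
t11
(array([300.9, 344. ]), [228, 371, 39470])
(array([142.8, 200.6]), [87, 71, 1258])
(array([201.9, 183. ]), [32, 27, 350])
(array([126.9, 186.1]), [27, 26, 507])
(array([236.4, 182.8]), [26, 10, 105])
(array([395.1, 468.4]), [7, 23, 90])
```

The dropped nut is on the table near (0.604, 0.427), outside the trough. I'll check whether it rolls, and what's left in the scoop.

```bash
python3 - <<'E'
from h import *
for i in range(3):
    im=shot('top','t12.png'); print([x for x in spot('nut1','top') if x[1][2]<.05])
im=shot('scene','s12.png')
where(); print(*spot('nut1','scene'),sep='\n'); 
a=cv2.resize(im[230:390,290:430,::-1],(400,457),interpolation=cv2.INTER_CUBIC)
t=cv2.imread('pics/t12.png'); b=cv2.resize(t[140:240,80:260],(400,222)[::1],interpolation=cv2.INTER_CUBIC)
c=np.zeros((457,800,3),np.uint8);c[:,:400]=a;c[:222,400:]=b;cv2.imwrite('pics/c12.png',c)
E
```

```text
[(0.52, array([0.5968, 0.4256, 0.0283]), array([169., 192.]))]
[(0.61, array([0.5969, 0.4258, 0.0268]), array([169., 193.]))]
[(0.41, array([0.5968, 0.4265, 0.0267]), array([169., 193.]))]
t 18.35 TCP in trough mm [  5.2   1.2 110.8] lip [122.2   1.3 130.4] yaw err 0.05 pitch up 34.98 roll 0.04 F [-0.3 -0.  -2. ] gap 0.014 107.74990797042847
(0.52, array([0.6203, 0.3513, 0.1481]), array([362., 307.]))
```

View pics/c12.png

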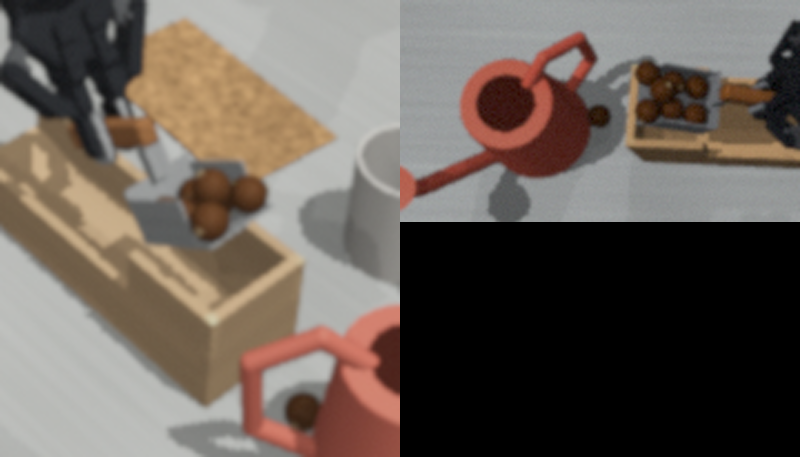

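The dropped nut rests still against the watering can at about (0.597, 0.426), and the other seven sit in the scoop. I'll carry these gently to the pan.

>>> move_arm([
  [[0.0029,0,-0.0041],[0,0,0],0],
  [[0.0086,0,-0.0123],[0,0,0],0],
  [[0.0161,0,-0.0229],[0,0,0],0],
  [[0.0235,0,-0.0336],[0,0,0],0],
  [[0.0287,0,-0.041],[0,0,0],0],
])

```text
time_s: 18.82
eef_pos: [0.5938, 0.241, 0.1635]
tcp_rot: [-1.892, -1.858, -0.6]
ft_force: [-0.6, 0.6, -2.2]
finger_gap: 0.0141
finger_force: 107.7
```

>>> move_arm([
  [[-0.0025,-0.0004,-0.0017],[0,0,0],0],
  [[-0.0074,-0.0013,-0.0052],[0,0,0],0],
  [[-0.0147,-0.0027,-0.0103],[0,0,0],0],
  [[-0.0246,-0.0044,-0.0172],[0,0,0],0],
  [[-0.0369,-0.0067,-0.0258],[0,0,0],0],
])

```text
time_s: 19.23
eef_pos: [0.5843, 0.1952, 0.1595]
tcp_rot: [-1.892, -1.856, -0.595]
ft_force: [-0.4, -0.2, -3.0]
finger_gap: 0.0139
finger_force: 107.7
```

>>> move_arm([
  [[-0.0139,-0.0025,-0.0098],[0,0,0],0],
  [[-0.0295,-0.0053,-0.0207],[0,0,0],0],
  [[-0.0459,-0.0083,-0.0321],[0,0,0],0],
  [[-0.0622,-0.0112,-0.0436],[0,0,0],0],
  [[-0.0786,-0.0142,-0.0551],[0,0,0],0],
])

```text
time_s: 19.65
eef_pos: [0.5682, 0.0985, 0.1596]
tcp_rot: [-1.893, -1.855, -0.595]
ft_force: [0.9, -0.9, -1.8]
finger_gap: 0.014
finger_force: 107.7
```

>>> move_arm([
  [[-0.0164,-0.003,-0.0115],[0,0,0],0],
  [[-0.0328,-0.0059,-0.023],[0,0,0],0],
  [[-0.0491,-0.0089,-0.0344],[0,0,0],0],
  [[-0.0655,-0.0118,-0.0459],[0,0,0],0],
  [[-0.0819,-0.0148,-0.0574],[0,0,0],0],
])

```text
time_s: 20.07
eef_pos: [0.5515, -0.0012, 0.1598]
tcp_rot: [-1.893, -1.855, -0.596]
ft_force: [0.6, -0.4, -1.5]
finger_gap: 0.0145
finger_force: 107.7
```

>>> move_arm([
  [[-0.0164,-0.003,-0.0115],[0,0,0],0],
  [[-0.0328,-0.0059,-0.023],[0,0,0],0],
  [[-0.0491,-0.0089,-0.0344],[0,0,0],0],
  [[-0.0655,-0.0118,-0.0459],[0,0,0],0],
  [[-0.0819,-0.0148,-0.0574],[0,0,0],0],
])

```text
time_s: 20.48
eef_pos: [0.5347, -0.1008, 0.1599]
tcp_rot: [-1.893, -1.855, -0.597]
ft_force: [0.7, -0.3, -1.9]
finger_gap: 0.0142
finger_force: 107.7
```

>>> move_arm([
  [[-0.0164,-0.003,-0.0115],[0,0,0],0],
  [[-0.0328,-0.0059,-0.023],[0,0,0],0],
  [[-0.0491,-0.0089,-0.0344],[0,0,0],0],
  [[-0.0655,-0.0118,-0.0459],[0,0,0],0],
  [[-0.0819,-0.0148,-0.0574],[0,0,0],0],
])

```text
time_s: 20.9
eef_pos: [0.5179, -0.2004, 0.1598]
tcp_rot: [-1.893, -1.854, -0.597]
ft_force: [0.1, -0.0, -2.7]
finger_gap: 0.014
finger_force: 107.7
```

>>> move_arm([
  [[-0.0147,-0.0027,-0.0103],[0,0,0],0],
  [[-0.027,-0.0049,-0.0189],[0,0,0],0],
  [[-0.0369,-0.0067,-0.0258],[0,0,0],0],
  [[-0.0442,-0.008,-0.031],[0,0,0],0],
  [[-0.0491,-0.0089,-0.0344],[0,0,0],0],
])

```text
time_s: 21.32
eef_pos: [0.5088, -0.2596, 0.1605]
tcp_rot: [-1.893, -1.856, -0.597]
ft_force: [0.5, 0.4, -2.7]
finger_gap: 0.0139
finger_force: 107.7
```

```bash
python3 - <<'E'
from h import *
where();shot('top','t13.png'); print(*spot('nut1','top'),sep='\n'); shot('scene','s13.png'); print(*spot('nut1','scene'),sep='\n'); where(); s=env.read_state(); M=R.from_rotvec(s['tcp_rot']).as_matrix(); print(s['eef_pos'],s['eef_pos']+M@L(107,0,51),s['qpos'])
E
```

```text
t 21.32 TCP in trough mm [-497.3   75.9  160.5] lip [-380.4   75.8  180.1] yaw err -0.07 pitch up 35.01 roll -0.0 F [ 0.5  0.4 -2.7] gap 0.0139 107.7328634262085
(0.6, array([ 0.4937, -0.1729,  0.1845]), array([428., 228.]))
(0.58, array([ 0.5247, -0.1955,  0.172 ]), array([437., 215.]))
(0.58, array([ 0.4897, -0.1562,  0.195 ]), array([421., 228.]))
(0.5, array([ 0.514 , -0.1721,  0.2015]), array([429., 217.]))
(0.47, array([ 0.4752, -0.3082,  0.1039]), array([480., 243.]))
(0.48, array([ 0.4985, -0.1529,  0.1981]), array([251., 159.]))
t 21.52 TCP in trough mm [-495.7   75.6  160.6] lip [-378.8   75.6  180.3] yaw err -0.01 pitch up 35.03 roll -0.01 F [ 0.4  0.3 -2.5] gap 0.014 107.74757266044617
[ 0.50915719 -0.25793027  0.16059345] [ 0.51131701 -0.14105945  0.18025428] [-0.84319061  0.45370711  1.48738442  0.40215753  1.66764374 -0.88179806]
```

>>> move_arm([
  [[-0.004,0,0.006],[0,-3,0],0],
  [[-0.008,0,0.012],[0,-6,0],0],
  [[-0.012,0,0.018],[0,-9,0],0],
  [[-0.0165,0,0.024],[0,-12,0],0],
  [[-0.0204,0,0.0292],[0,-15,0],0],
])

```text
time_s: 21.93
eef_pos: [0.5092, -0.2573, 0.1248]
tcp_rot: [-2.052, -2.016, -0.36]
ft_force: [0.7, 0.9, -2.5]
finger_gap: 0.0142
finger_force: 107.7
```

>>> move_arm([
  [[0.0012,0,0],[0,-3,0],0],
  [[0.0025,0,0],[0,-6,0],0],
  [[0.0038,0,0],[0,-9,0],0],
  [[0.005,0,0],[0,-12,0],0],
  [[0.0063,0,0],[0,-15,0],0],
])

```text
time_s: 22.35
eef_pos: [0.5093, -0.2511, 0.1275]
tcp_rot: [-2.197, -2.159, -0.094]
ft_force: [0.1, -0.1, -2.2]
finger_gap: 0.0143
finger_force: 107.7
```

```bash
python3 - <<'E'
from h import *
where();shot('top','t14.png'); print(*spot('nut1','top'),sep='\n'); where(); s=env.read_state(); M=R.from_rotvec(s['tcp_rot']).as_matrix(); print(s['eef_pos'],s['eef_pos']+M@L(107,0,51),s['eef_pos']+M@L(35,0,51))
E
```

```text
t 22.35 TCP in trough mm [-488.9   75.6  127.5] lip [-377.9   75.7   85.8] yaw err 0.05 pitch up 4.9 roll 0.02 F [ 0.1 -0.1 -2.2] gap 0.0143 107.67199158668518
(0.65, array([ 0.4953, -0.1713,  0.107 ]), array([420., 233.]))
(0.58, array([ 0.5086, -0.1562,  0.1226]), array([415., 226.]))
(0.52, array([ 0.5284, -0.1449,  0.1058]), array([408., 218.]))
(0.45, array([ 0.4924, -0.1486,  0.1086]), array([410., 234.]))
(0.43, array([ 0.497 , -0.1958,  0.1084]), array([431., 232.]))
(0.42, array([0.601 , 0.4266, 0.0275]), array([169., 191.]))
(0.26, array([ 0.7929, -0.0343,  0.0468]), array([358., 117.]))
t 22.45 TCP in trough mm [-487.5   75.5  127.6] lip [-376.5   75.8   86.2] yaw err 0.17 pitch up 5.01 roll 0.01 F [ 0.1 -0.  -1.4] gap 0.014 107.65824794769287
[ 0.50943217 -0.2497474   0.12761833] [ 0.51115486 -0.1387128   0.08616534] [ 0.51004832 -0.21042874  0.0798725 ]
```

>>> move_arm([
  [[0.0029,0,-0.004],[0,-3,0],0],
  [[0.0058,0,-0.0081],[0,-6,0],0],
  [[0.0086,0,-0.0122],[0,-9,0],0],
  [[0.0115,0,-0.0162],[0,-12,0],0],
  [[0.0144,0,-0.0203],[0,-15,0],0],
])

```text
time_s: 22.87
eef_pos: [0.5092, -0.2394, 0.1488]
tcp_rot: [2.151, 2.111, -0.189]
ft_force: [0.0, -0.2, -2.3]
finger_gap: 0.0142
finger_force: 107.7
```

>>> move_arm([
  [[0,0,0],[0,0,0],0],
  [[0,0,0],[0,0,0],0],
  [[0,0,0],[0,0,0],0],
  [[0,0,0],[0,0,0],0],
])

```text
time_s: 23.2
eef_pos: [0.5092, -0.2405, 0.1484]
tcp_rot: [2.153, 2.111, -0.187]
ft_force: [0.2, 0.4, -1.6]
finger_gap: 0.0144
finger_force: 107.8
```

>>> move_arm([
  [[0.0049,0,-0.0063],[0,-4,0],0],
  [[0.0098,0,-0.0127],[0,-8,0],0],
  [[0.0146,0,-0.019],[0,-12,0],0],
  [[0.0195,0,-0.0254],[0,-16,0],0],
  [[0.0244,0,-0.0317],[0,-20,0],0],
])

```text
time_s: 23.62
eef_pos: [0.51, -0.2109, 0.1761]
tcp_rot: [1.947, 1.907, -0.523]
ft_force: [0.2, 1.1, -2.3]
finger_gap: 0.0142
finger_force: 107.8
```

>>> move_arm([
  [[0,0,0],[0,0,0],0],
  [[0,0,0],[0,0,0],0],
  [[0,0,0],[0,0,0],0],
  [[0,0,0],[0,0,0],0],
  [[0,0,0],[0,0,0],0],
])

```text
time_s: 24.03
eef_pos: [0.5098, -0.2115, 0.1757]
tcp_rot: [1.949, 1.909, -0.521]
ft_force: [-0.8, -0.5, -1.3]
finger_gap: 0.0142
finger_force: 107.8
```

```bash
python3 - <<'E'
from h import *
where();shot('top','t15.png'); print(*spot('nut1','top'),sep='\n');shot('scene','s15.png'); print(*spot('nut1','scene'),sep='\n'); where(); s=env.read_state(); M=R.from_rotvec(s['tcp_rot']).as_matrix(); print(s['eef_pos'],s['eef_pos']+M@L(107,0,51),s['eef_pos']+M@L(35,0,51))
E
```

```text
t 24.03 TCP in trough mm [-449.3   75.9  175.7] lip [-382.    75.7   78. ] yaw err -0.14 pitch up -29.95 roll 0.0 F [-0.8 -0.5 -1.3] gap 0.0142 107.81103730201721
(0.64, array([0.6006, 0.4278, 0.026 ]), array([168., 191.]))
(0.61, array([ 0.5075, -0.1281,  0.0828]), array([257., 204.]))
(0.55, array([ 0.5284, -0.105 ,  0.0816]), array([256., 211.]))
(0.54, array([ 0.4776, -0.1431,  0.0802]), array([263., 198.]))
(0.46, array([ 0.4452, -0.1482,  0.0778]), array([272., 194.]))
(0.37, array([0.4434, 0.3761, 0.057 ]), array([428., 304.]))
t 24.23 TCP in trough mm [-448.8   75.8  175.8] lip [-381.7   75.7   78.1] yaw err -0.09 pitch up -29.99 roll 0.01 F [ 0.8  0.1 -1.3] gap 0.014 107.89989709854126
[ 0.5098656  -0.21105574  0.17575113] [ 0.51121971 -0.1438942   0.07809104] [ 0.50997023 -0.20623937  0.11408436]
```

>>> move_arm([
  [[-0.003,0,-0.005],[0,0,0],0],
  [[-0.006,0,-0.011],[0,-3,0],0],
  [[-0.011,0,-0.019],[0,-6,0],0],
  [[-0.018,0,-0.031],[0,-9,0],0],
  [[-0.025,0,-0.043],[0,-12,0],0],
])

```text
time_s: 24.65
eef_pos: [0.5099, -0.2106, 0.2263]
tcp_rot: [1.812, 1.777, -0.698]
ft_force: [0.1, 0.0, -0.5]
finger_gap: 0.0144
finger_force: 107.8
```

>>> move_arm([
  [[0,0,0],[0,0,0],0],
  [[0,0,0],[0,0,0],0],
  [[0,0,0],[0,0,0],0],
  [[-0.027,0,-0.022],[0,6,0],0],
  [[-0.053,0,-0.044],[0,12,0],0],
])

```text
time_s: 25.07
eef_pos: [0.5081, -0.2184, 0.2891]
tcp_rot: [1.948, 1.925, -0.522]
ft_force: [1.3, -1.8, -1.1]
finger_gap: 0.0145
finger_force: 107.8
```

```bash
python3 - <<'E'
from h import *
where();im=shot('top','t16.png'); print(*spot('nut1','top'),sep='\n');im2=shot('scene','s16.png'); print(*spot('nut1','scene'),sep='\n'); where()
def dark(im,sl):
    hsv=cv2.cvtColor(im,cv2.COLOR_RGB2HSV); a=hsv[sl]; m=((a[...,1]>70)&(a[...,0]<25)).astype(np.uint8)
    n,_,st,ce=cv2.connectedComponentsWithStats(m)
    return [((ce[i]+[sl[1].start,sl[0].start]).round(1),st[i,2:].tolist()) for i in range(1,n) if st[i,4]>15]
print(*dark(im,np.s_[180:285,350:460]),sep='\n'); print('scene',*dark(im2,np.s_[170:255,195:312]),sep='\n')
E
```

```text
t 25.07 TCP in trough mm [-456.2   77.4  289.1] lip [-388.2   78.5  192. ] yaw err 0.52 pitch up -29.51 roll -0.49 F [ 1.3 -1.8 -1.1] gap 0.0145 107.7916967868805
(0.61, array([ 0.554 , -0.1285,  0.0814]), array([399., 209.]))
(0.53, array([0.5972, 0.4271, 0.0236]), array([169., 193.]))
(0.49, array([ 0.5064, -0.134 ,  0.0803]), array([402., 230.]))
(0.42, array([ 0.5214, -0.108 ,  0.0796]), array([391., 223.]))
(0.4, array([ 0.5305, -0.1312,  0.0814]), array([401., 219.]))
(0.62, array([ 0.4449, -0.1492,  0.0815]), array([271., 192.]))
(0.58, array([ 0.4747, -0.1433,  0.0766]), array([264., 199.]))
(0.55, array([ 0.5335, -0.1293,  0.0793]), array([249., 209.]))
t 25.27 TCP in trough mm [-460.    75.2  295.7] lip [-392.9   74.6  198. ] yaw err -0.35 pitch up -30.03 roll 0.26 F [-0.   0.5 -2.1] gap 0.0143 107.90927052497864
(array([398.1, 227.9]), [106, 105, 6698])
(array([359.5, 281.7]), [25, 8, 125])
scene
(array([269., 196.]), [15, 13, 112])
(array([249.9, 210.7]), [27, 18, 239])
```

```bash
python3 - <<'E'
from h import *
im=cv2.imread('pics/top0.png')[...,::-1].copy()
A=lambda u,v:(80+(u-400)/2.222,140+v/2.222)
for n,uv,z in (('rim c',(507,103),.15),('rim L',(462,103),.15),('rim R',(553,103),.15),('body R low',(590,120),.02),('handle out',(590,50),.12),('handle low',(578,85),.05)):
    print(n,np.round(A(*uv)),px2w('top',A(*uv),z).round(4))
hsv=cv2.cvtColor(im,cv2.COLOR_RGB2HSV); h=hsv[...,0]; m=(((h<8)|(h>172))&(hsv[...,1]>110))
for r in range(150,226,4):
    print(r,''.join('#' if m[r,c] else ('.' if hsv[r,c,2]>90 else '-') for c in range(100,182)))
S=env.capture('scene'); hs=cv2.cvtColor(S,cv2.COLOR_RGB2HSV); ms=(((hs[...,0]<8)|(hs[...,0]>172))&(hs[...,1]>110))
print('scene')
for r in range(330,425,4): print(r,''.join('#' if ms[r,c] else '.' for c in range(370,475)))
t=env.capture('top'); print(spot('nut1','top')); env.capture('scene'); print(spot('nut1','scene')); print(spot('watering_can','scene'),env.read_state()['time_s'])
E
```

```text
rim c [128. 186.] [0.5798 0.4827 0.15  ]
rim L [108. 186.] [0.579  0.5273 0.15  ]
rim R [149. 186.] [0.5807 0.437  0.15  ]
body R low [166. 194.] [0.5947 0.4359 0.02  ]
handle out [166. 163.] [0.6449 0.4121 0.12  ]
handle low [160. 178.] [0.6262 0.4427 0.05  ]
150 ..................................................................................
154 ..................................................................................
158 .....................................................##########--.................
162 ..............................................##########-....#####-...............
166 .........................................#######--.............#####-.............
170 ..................###########################...............######...........-----
174 .............##################################--.........#####.........------....
178 ..........###########-##--#######-##########################--------------......--
182 ........#################-###-####-################-#######----------------------.
186 ........##########################-##-#-############
[... 3476 characters left out ...]
0.5295, -0.1288,  0.0794]), array([399., 220.])), (0.61, array([0.5985, 0.4269, 0.026 ]), array([169., 192.])), (0.55, array([ 0.5081, -0.1338,  0.0841]), array([402., 229.])), (0.52, array([ 0.5829, -0.123 ,  0.0789]), array([397., 197.])), (0.51, array([ 0.526 , -0.1127,  0.0812]), array([393., 221.])), (0.19, array([0.3033, 0.4168, 0.0063]), array([168., 314.]))]
[(0.62, array([ 0.5041, -0.1321,  0.0825]), array([257., 203.])), (0.48, array([ 0.5337, -0.1271,  0.0775]), array([249., 210.])), (0.44, array([ 0.5614, -0.124 ,  0.0788]), array([241., 214.]))]
[(0.72, array([0.611 , 0.5162, 0.1008]), array([435., 377.])), (0.51, array([ 0.587 , -0.2807,  0.0784]), array([199., 193.]))] 25.5667
```

```bash
python3 - <<'E'
from h import *
for z in (.12,.13,.14,.15):
  for nm,rng in (('top',),('scene',)) and (('scene',0),):
    # center refit from top px (128.4,186.4) at this z
    c=px2w('top',(128.4,186.4),z); r=20.3/543.8*(1.324-z)
    P=np.array([w2px('scene',[c[0]+r*np.cos(a),c[1]+r*np.sin(a),z]) for a in np.linspace(0,6.28,73)])
    print(z,c.round(3),round(r,4),'rows',P[:,1].min().round(),P[:,1].max().round(),'cols',P[:,0].min().round(),P[:,0].max().round())
print('obs top row ~337, cols ~405..464')
# handle: triangulate outer bottom corner: top px ~ (160+?)
for z in (.03,.04,.05,.06,.08):
    p=px2w('top',(163,174),z); q=px2w('top',(160,177),z); print(z,p.round(3),w2px('scene',p).round(),q.round(3),w2px('scene',q).round())
print('table edges',px2w('top',(300,66),0).round(3),px2w('top',(52,66),0).round(3), px2w('top',(43,200),0).round(3))
E
```

```text
0.12 [0.587 0.493 0.12 ] 0.0449 rows 334.0 375.0 cols 407.0 461.0
0.13 [0.585 0.489 0.13 ] 0.0446 rows 328.0 369.0 cols 408.0 461.0
0.14 [0.582 0.486 0.14 ] 0.0442 rows 323.0 363.0 cols 408.0 461.0
0.15 [0.58  0.482 0.15 ] 0.0438 rows 317.0 356.0 cols 408.0 460.0
obs top row ~337, cols ~405..464
0.03 [0.642 0.442 0.03 ] [386. 385.] [0.635 0.449 0.03 ] [392. 385.]
0.04 [0.64  0.439 0.04 ] [386. 380.] [0.632 0.446 0.04 ] [392. 380.]
0.05 [0.637 0.436 0.05 ] [386. 375.] [0.629 0.443 0.05 ] [392. 375.]
0.06 [0.634 0.434 0.06 ] [387. 370.] [0.627 0.44  0.06 ] [392. 370.]
0.08 [0.629 0.428 0.08 ] [387. 359.] [0.621 0.434 0.08 ] [393. 359.]
table edges [0.946 0.114 0.   ] [0.932 0.754 0.   ] [0.578 0.744 0.   ]
```

>>> move_arm([
  [[0.0346,0.001,-0.02],[0,0,0],0],
  [[0.0693,0.002,-0.04],[0,0,0],0],
  [[0.1039,0.003,-0.06],[0,0,0],0],
  [[0.1386,0.004,-0.08],[0,0,0],0],
  [[0.1732,0.005,-0.1],[0,0,0],0],
])

```text
time_s: 25.98
eef_pos: [0.518, -0.0185, 0.2927]
tcp_rot: [1.946, 1.911, -0.523]
ft_force: [1.2, 0.6, -1.7]
finger_gap: 0.0146
finger_force: 107.9
```

>>> move_arm([
  [[0.0346,0.001,-0.02],[0,0,0],0],
  [[0.0693,0.002,-0.04],[0,0,0],0],
  [[0.1039,0.003,-0.06],[0,0,0],0],
  [[0.1386,0.004,-0.08],[0,0,0],0],
  [[0.1732,0.005,-0.1],[0,0,0],0],
])

```text
time_s: 26.4
eef_pos: [0.5267, 0.1816, 0.2925]
tcp_rot: [1.945, 1.912, -0.523]
ft_force: [1.8, -1.1, -1.4]
finger_gap: 0.0144
finger_force: 107.9
```

>>> move_arm([
  [[0.0346,0.001,-0.02],[0,0,0],0],
  [[0.0693,0.002,-0.04],[0,-5,0],0],
  [[0.1039,0.003,-0.06],[0,-10,0],0],
  [[0.1386,0.004,-0.08],[0,-15,0],0],
  [[0.1732,0.005,-0.1],[0,-20,0],0],
])

```text
time_s: 26.82
eef_pos: [0.5352, 0.3816, 0.293]
tcp_rot: [1.717, 1.686, -0.804]
ft_force: [3.5, -0.6, 0.1]
finger_gap: 0.014
finger_force: 107.9
```

```bash
cat >> h.py <<'E'
def st():
    s=env.read_state();M=R.from_rotvec(s['tcp_rot']).as_matrix()
    print('t',round(s['time_s'],2),'TCP',s['eef_pos'].round(4) if hasattr(s['eef_pos'],'round') else s['eef_pos'],'lip',(s['eef_pos']+M@L(107,0,51)).round(4),'yaw',np.degrees(np.arctan2(M[1,0],M[0,0])).round(2),'pitch',np.degrees(np.arcsin(M[2,0])).round(2),'roll',np.degrees(np.arcsin(M[2,1])).round(2),'F',np.round(s['ft_force'],1),'gap',round(s['finger_gap'],4),round(s['finger_force']))
    return s,M
def to(p):
    s,M=st(); print('shift',(M.T@(np.array(p)-s['eef_pos'])).round(4))
E
python3 - <<'E'
from h import *
env.capture('top');print([x for x in spot('nut1','top')]);env.capture('scene')
print([x for x in spot('nut1','scene')])
to([.535,.398,.25]);to([.535,.398,.131])
E
```

```text
[(0.56, array([ 0.5244, -0.1102,  0.0806]), array([392., 222.])), (0.42, array([ 0.4699, -0.1439,  0.0804]), array([406., 245.])), (0.4, array([ 0.5823, -0.1242,  0.0802]), array([397., 198.]))]
[(0.49, array([ 0.5287, -0.105 ,  0.0825]), array([256., 211.])), (0.47, array([ 0.5041, -0.134 ,  0.0826]), array([257., 203.])), (0.43, array([ 0.4746, -0.1438,  0.0781]), array([264., 198.])), (0.41, array([0.6063, 0.4291, 0.0247]), array([393., 372.])), (0.38, array([ 0.4433, -0.1499,  0.0827]), array([272., 192.]))]
t 27.02 TCP [0.5348 0.381  0.2851] lip [0.5342 0.4097 0.1701] yaw 89.74 pitch -50.48 roll -0.49 F [ 0.6  0.2 -0.6] gap 0.0143 108
shift [0.0379 0.0002 0.0092]
t 27.02 TCP [0.5348 0.381  0.2851] lip [0.5342 0.4097 0.1701] yaw 89.74 pitch -50.48 roll -0.49 F [ 0.6  0.2 -0.6] gap 0.0143 108
shift [0.1297 0.0013 0.0849]
```

The pan holds seven nuts: six in the valley at x 0.443-0.582 and one at (0.525, -0.108). Now I'll use the scoop's side to nudge the stray nut out from beside the can.

>>> move_arm([
  [[0.02,0,0.013],[0,0,0],0],
  [[0.042,0,0.026],[0,0,0],0],
  [[0.064,0,0.04],[0,0,0],0],
  [[0.082,0,0.053],[0,0,0],0],
  [[0.1,0,0.066],[0,0,0],0],
])

```text
time_s: 27.43
eef_pos: [0.5372, 0.3921, 0.1767]
tcp_rot: [1.725, 1.687, -0.797]
ft_force: [0.1, 0.1, -0.9]
finger_gap: 0.0139
finger_force: 107.9
```

```bash
python3 - <<'E'
from h import *
env.capture('top');env.capture('top'); to([.535,.398,.131])
E
```

```text
t 27.53 TCP [0.5353 0.391  0.1715] lip [0.5354 0.4204 0.0566] yaw 89.16 pitch -50.17 roll -0.24 F [-0.4  0.3 -2.9] gap 0.0144 108
shift [ 0.0356 -0.0003  0.0206]
```

>>> move_arm([
  [[0.009,0,0.005],[0,0,0],0],
  [[0.018,0,0.01],[0,0,0],0],
  [[0.027,0,0.015],[0,0,0],0],
  [[0.0356,0,0.0206],[0,0,0],0],
  [[0.0356,0,0.0206],[0,0,0],0],
])

```text
time_s: 27.95
eef_pos: [0.5357, 0.3996, 0.1311]
tcp_rot: [1.719, 1.689, -0.806]
ft_force: [-1.3, 0.0, -3.0]
finger_gap: 0.0139
finger_force: 107.8
```

>>> move_arm([
  [[0,0.003,0],[0,0,0],0],
  [[0,0.006,0],[0,0,0],0],
  [[0,0.009,0],[0,0,0],0],
  [[0,0.012,0],[0,0,0],0],
  [[0,0.016,0],[0,0,0],0],
])

```text
time_s: 28.37
eef_pos: [0.5531, 0.3997, 0.1347]
tcp_rot: [1.721, 1.688, -0.801]
ft_force: [0.2, -0.3, -1.6]
finger_gap: 0.014
finger_force: 107.9
```

```bash
python3 - <<'E'
from h import *
env.capture('top');print([x for x in spot('nut1','top') if x[1][1]>.3]);env.capture('scene')
print([x for x in spot('nut1','scene') if x[1][1]>.3]);st()
E
```

```text
[]
[]
t 28.57 TCP [0.5527 0.3995 0.1341] lip [0.5533 0.4292 0.0193] yaw 88.88 pitch -49.99 roll 0.01 F [-0.1  0.3 -1.5] gap 0.0141 108
```

>>> move_arm([
  [[0,0.004,0.0],[0,0,0],0],
  [[0,0.008,0],[0,0,0],0],
  [[0,0.012,0],[0,0,0],0],
  [[0,0.016,0],[0,0,0],0],
  [[0,0.02,0],[0,0,0],0],
])

```text
time_s: 28.98
eef_pos: [0.5731, 0.3992, 0.134]
tcp_rot: [1.721, 1.688, -0.802]
ft_force: [0.6, -0.6, -0.5]
finger_gap: 0.0142
finger_force: 107.8
```

```bash
python3 - <<'E'
from h import *
env.capture('scene')
print([x for x in spot('nut1','scene') if x[1][1]>.3]);st()
S=env.capture('scene'); hs=cv2.cvtColor(S,cv2.COLOR_RGB2HSV)
m=(hs[...,0]<20)&(hs[...,1]>80)&(hs[...,2]<100)
ys,xs=np.where(m[340:420,340:440]); 
for r in range(345,410,3): print(r,''.join('#' if m[r,c] else '.' for c in range(340,440)))
E
```

```text
[]
t 29.08 TCP [0.5733 0.3989 0.1339] lip [0.574  0.4286 0.0192] yaw 88.84 pitch -49.99 roll 0.03 F [ 0.5  0.4 -1. ] gap 0.0139 108
345 ......................................................................................##############
348 ..................................................................................##################
351 ................................................................................####################
354 ..................................................................................##################
357 ..................................................................................##################
360 .................................................................................###################
363 ...................................................................................#################
366 .......................................................................................#############
369 .............................................................................................#######
372 ...................
[... 641 characters left out ...]
......................................................................
393 ....................................................................................................
396 ....................................................................................................
399 ....................................................................................................
402 ....................................................................................................
405 ....................................................................................................
408 ....................................................................................................
```

>>> move_arm([
  [[0,0.005,0.0],[0,0,0],0],
  [[0,0.01,0],[0,0,0],0],
  [[0,0.015,0],[0,0,0],0],
  [[0,0.015,0],[0,0,0],0],
])

```text
time_s: 29.47
eef_pos: [0.5886, 0.3985, 0.134]
tcp_rot: [1.721, 1.688, -0.802]
ft_force: [0.0, -0.1, -0.9]
finger_gap: 0.014
finger_force: 107.9
```

```bash
python3 - <<'E'
from h import *
st()
for k in range(2):
    S=env.capture('scene'); hs=cv2.cvtColor(S,cv2.COLOR_RGB2HSV)
    m=(hs[...,0]<20)&(hs[...,1]>80)&(hs[...,2]<100)
    print([x for x in spot('nut1','scene') if x[1][1]>.3],w2px('scene',(.632,.428,.013)))
    for r in range(360,400,2): print(r,''.join('#' if m[r,c] else '.' for c in range(350,420)))
    env.capture('scene')
cv2.imwrite('pics/s20.png',S[...,::-1])
E
```

```text
t 29.47 TCP [0.5886 0.3985 0.134 ] lip [0.5893 0.4283 0.0193] yaw 88.83 pitch -49.99 roll 0.04 F [ 0.  -0.1 -0.9] gap 0.014 108
[(0.55, array([0.649 , 0.4371, 0.0189]), array([381., 389.]))] [383.20510748 383.17034018]
360 ......................................................................
362 ......................................................................
364 ......................................................................
366 ......................................................................
368 ......................................................................
370 ......................................................................
372 ......................................................................
374 ......................................................................
376 ......................................................................
378 ......................................................................
380 ......................................................................
382 ....................................................
[... 1508 characters left out ...]
.........................
382 ......................................................................
384 .............................#........................................
386 ..............................#####...................................
388 ..............................###########.............................
390 ...............................#########..............................
392 ..................................###.................................
394 ......................................................................
396 ......................................................................
398 ......................................................................
```

```bash
python3 - <<'E'
from h import *
for k in range(12):
    S=env.capture('scene')
    if k%3==2:
        hs=cv2.cvtColor(S,cv2.COLOR_RGB2HSV); m=(hs[...,0]<20)&(hs[...,1]>80)&(hs[...,2]<105); m[:365]=0;m[:,400:]=0;m[:,:330]=0;m[430:]=0
        ys,xs=np.where(m); print(env.read_state()['time_s'],len(xs),xs.mean().round(1),ys.mean().round(1),ys.max())
T=env.capture('top'); print(spot('nut1','top'))
E
```

```text
29.9167 60 384.2 388.4 392
30.0667 60 384.2 388.4 392
30.2167 60 384.2 388.4 392
30.3667 61 383.9 388.1 392
[(0.61, array([ 0.4661, -0.144 ,  0.0806]), array([406., 247.])), (0.53, array([ 0.5074, -0.1385,  0.0842]), array([404., 229.])), (0.52, array([ 0.5226, -0.1109,  0.0827]), array([392., 222.])), (0.44, array([0.5519, 0.4711, 0.076 ]), array([143., 206.])), (0.4, array([ 0.5579, -0.131 ,  0.0856]), array([401., 207.]))]
```

```bash
python3 - <<'E'
from h import *
print('nut',px2w('scene',(385.3,386),.013).round(4))
S=env.capture('scene'); hs=cv2.cvtColor(S,cv2.COLOR_RGB2HSV); 
for r in range(346,398,2):
    print(r,''.join('#' if (hs[r,c,0]<8 or hs[r,c,0]>172) and hs[r,c,1]>110 and hs[r,c,2]>90 else ('n' if hs[r,c,2]<80 and hs[r,c,1]>80 else '.') for c in range(366,416)))
# triangulate handle corner: scene outer-bottom (381,379); scan along ray for match with the top image colours
T=cv2.imread('pics/top0.png')[...,::-1]; ht=cv2.cvtColor(np.ascontiguousarray(T),cv2.COLOR_RGB2HSV)
for uv in ((378,378),(378,366),(377,352),(390,350)):
    print(uv,[(z,px2w('scene',uv,z)[:2].round(3).tolist(),w2px('top',px2w('scene',uv,z)).round(0).tolist()) for z in np.arange(.02,.14,.02).round(2) if (lambda h:(h[0]<8 or h[0]>172) and h[1]>110)(ht[tuple(w2px('top',px2w('scene',uv,z)).round().astype(int)[::-1])])])
E
```

```text
nut [0.6338 0.4349 0.013 ]
346 ...............................##########....#####
348 .........................#########################
350 ....................##############################
352 ..............####################################
354 .........######################..........#########
356 ........#################.................########
358 ........############......................########
360 ........########.........................#########
362 ........########........................##########
364 .........######.........................##########
366 .........######........................###########
368 .........######........................###########
370 .........######.......................############
372 .........######......................#############
374 .........######......................#############
376 .........#######....................##############
378 .........###########................##############
380 ..........##############...........###############
382 ............##################....################
384 ..............####################################
386 ..............nnn.################################
388 ..............nnnnnnnnnn.#########################
390 ...............nnnnnnnnn.......###################
392 ..................nnn...........##################
394 ................................##################
396 ................................##################
(378, 378) [(np.float64(0.06), [0.659, 0.436], [163.0, 164.0]), (np.float64(0.08), [0.671, 0.445], [157.0, 156.0])]
(378, 366) [(np.float64(0.08), [0.653, 0.427], [164.0, 164.0]), (np.float64(0.1), [0.665, 0.437], [158.0, 156.0])]
(377, 352) [(np.float64(0.1), [0.644, 0.415], [166.0, 165.0]), (np.float64(0.12), [0.657, 0.426], [160.0, 157.0])]
(390, 350) [(np.float64(0.1), [0.624, 0.427], [161.0, 174.0])]
```

>>> move_arm([
  [[0,-0.004,0],[0,0,0],0],
  [[-0.015,-0.005,-0.013],[0,0,0],0],
  [[-0.04,-0.005,-0.034],[0,0,0],0],
  [[-0.07,-0.005,-0.059],[0,0,0],0],
  [[-0.1,-0.005,-0.084],[0,0,0],0],
])

```text
time_s: 30.93
eef_pos: [0.5818, 0.3989, 0.2669]
tcp_rot: [1.72, 1.688, -0.804]
ft_force: [0.1, 0.9, -1.2]
finger_gap: 0.0139
finger_force: 107.9
```

>>> move_arm([
  [[0,0,0],[0,7,0],0],
  [[0,0,0],[0,14,0],0],
  [[0,0,0],[0,21,0],0],
  [[0,0,0],[0,28,0],0],
  [[0,0,0],[0,35,0],0],
])

```text
time_s: 31.35
eef_pos: [0.5825, 0.3999, 0.2683]
tcp_rot: [2.105, 2.066, -0.265]
ft_force: [0.9, -0.1, -1.6]
finger_gap: 0.014
finger_force: 107.8
```

>>> move_arm([
  [[0,0,0],[0,7,0],0],
  [[0,0,0],[0,15,0],0],
  [[0,0,0],[0,15,0],0],
])

```text
time_s: 31.6
eef_pos: [0.583, 0.3958, 0.268]
tcp_rot: [-2.245, -2.196, -0.008]
ft_force: [-0.4, -0.7, -1.7]
finger_gap: 0.0141
finger_force: 107.7
```

```bash
python3 - <<'E'
from h import *
T=env.capture('top'); print([x for x in spot('nut1','top') if x[1][1]>.3]); S=env.capture('scene'); print([x for x in spot('nut1','scene')if x[1][1]>.3])
ht=cv2.cvtColor(T,cv2.COLOR_RGB2HSV)
for r in range(168,206,2):
    print(r,''.join('#' if (ht[r,c,0]<8 or ht[r,c,0]>172) and ht[r,c,1]>110 and ht[r,c,2]>75 else ('n' if ht[r,c,2]<70 and ht[r,c,1]>60 else '.') for c in range(135,195)))
st()
E
```

```text
[]
[(0.43, array([0.6444, 0.4382, 0.0239]), array([383., 387.]))]
168 .nnn.nn#####.nn#####nnnnnnnnnnn...nnn.......................
170 nnnnn.nn#####.nn#####nnnnnnnnnnnnnnn........................
172 nnnnnn.nn#####.n.#####.nnnnnnnnnnnn.........................
174 ..n.n...nn#####nn.#####nnnnnnnnnnnnn..................nn...n
176 ....n...nn.#####nnn#####nnnnnnnnnnnnnn...............nnnn..n
178 ......nnnn.######nn.#####nnnnnnnnnnnnn...............nnn....
180 ..nn.######.######nn.#####nnnnnnnnnnn...............nnnn....
182 ##########..#######nn.#####nnnnnnnnn.................nnn....
184 #########..nn.######nn.#####nnnnnnnnn...............nnnn....
186 ########...nnnn######nn.#####nnnnnnnnn..............nnnn....
188 #######...nnnnnn######nnn#####nnnnnnnn..............nnn.....
190 ####.#...nnnnnnnn######nnn#####nnnnnnnn.............nnn.....
192 ####...n.nnnnnnnnnn#####nnn#####nnnnnnnn............nnn.....
194 ###....nnnnnnnnnnnn.####.nnn.#.##nnnnnnnn...........nnn.....
196 ##.#...nnnnnnnnnnnnnn####.nnn.##..nnnnnnnn.........nnn......
198 ###.....nnnnnnnnnnnnnn###..nnn.....nnnnnnnn........nnn......
200 ###.....nnnnnnnnnnnnnnn...#.nnnn...nnnnnnnnn........nn......
202 ..nnnnnnnnnn.n..n.n..nnnn....nnnnnnnnnnnnnnnn...............
204 nn.n...n.n...nnnnnnnnnnnnnn..nnnnnnnnnnnnnnnnn..............
t 31.8 TCP [0.5824 0.3994 0.2653] lip [0.5843 0.5062 0.214 ] yaw 88.97 pitch -0.14 roll 0.02 F [ 0.3  0.4 -1.3] gap 0.014 108
```

>>> move_arm([
  [[-0.015,0.032,0],[0,0,-7],0],
  [[-0.03,0.064,0],[0,0,-14],0],
  [[-0.045,0.096,0],[0,0,-21],0],
  [[-0.06,0.128,0],[0,0,-28],0],
  [[-0.075,0.158,0],[0,0,-35],0],
])

```text
time_s: 32.22
eef_pos: [0.7399, 0.3223, 0.2633]
tcp_rot: [-1.465, -2.779, 0.005]
ft_force: [-0.1, -0.3, -1.7]
finger_gap: 0.014
finger_force: 107.7
```

>>> move_arm([
  [[0,0,0.03],[0,0,-6],0],
  [[0,0,0.06],[0,0,-6],0],
  [[0,0,0.1],[0,0,-6],0],
  [[0,0,0.13],[0,0,-6],0],
  [[0,0,0.15],[0,0,-6],0],
])

```text
time_s: 32.63
eef_pos: [0.7362, 0.3222, 0.1075]
tcp_rot: [-1.323, -2.843, 0.012]
ft_force: [0.3, 0.1, -3.1]
finger_gap: 0.0144
finger_force: 107.9
```

```bash
python3 - <<'E'
from h import *
T=env.capture('top'); print([x for x in spot('nut1','top') if x[1][1]>.3]); S=env.capture('scene'); print([x for x in spot('nut1','scene')if x[1][1]>.3])
to([.7388,.3215,.0645])
E
```

```text
[]
[]
t 32.83 TCP [0.7385 0.3226 0.1137] lip [0.6696 0.4044 0.0627] yaw 130.04 pitch -0.0 roll -0.13 F [ 0.4  0.1 -0. ] gap 0.0143 108
shift [-0.001  -0.0004  0.0492]
```

>>> move_arm([
  [[0,0,0.02],[0,0,0],0],
  [[0,0,0.04],[0,0,0],0],
  [[0,0,0.053],[0,0,0],0],
  [[0,0,0.0605],[0,0,0],0],
  [[0,0,0.0625],[0,0,0],0],
])

```text
time_s: 33.25
eef_pos: [0.7395, 0.3214, 0.0527]
tcp_rot: [1.329, 2.846, 0.0]
ft_force: [-1.8, -0.8, 2.1]
finger_gap: 0.014
finger_force: 108.4
```

```bash
python3 - <<'E'
from h import *
env.capture('scene');env.capture('scene');print([x for x in spot('nut1','scene')if x[1][1]>.3]);st()
E
```

```text
[(0.53, array([0.6487, 0.4384, 0.0252]), array([382., 388.]))]
t 33.4 TCP [0.7399 0.3215 0.0538] lip [0.6713 0.4036 0.0027] yaw 129.92 pitch -0.05 roll 0.11 F [ 0.7  0.1 -1.6] gap 0.0143 108
```

>>> move_arm([
  [[0.005,0,0.0015],[0,0,0],0],
  [[0.01,0,0.0015],[0,0,0],0],
  [[0.015,0,0.0015],[0,0,0],0],
  [[0.02,0,0.0015],[0,0,0],0],
  [[0.024,0,0.0015],[0,0,0],0],
])

```text
time_s: 33.82
eef_pos: [0.7246, 0.3401, 0.0527]
tcp_rot: [1.328, 2.844, 0.003]
ft_force: [1.9, -2.5, 5.0]
finger_gap: 0.0144
finger_force: 108.9
```

>>> move_arm([
  [[0.003,0,0],[0,0,0],0],
  [[0.006,0,0],[0,0,0],0],
  [[0.009,0,0],[0,0,0],0],
  [[0.012,0,0],[0,0,0],0],
  [[0.015,0,0],[0,0,0],0],
])

```text
time_s: 34.23
eef_pos: [0.7152, 0.3514, 0.0527]
tcp_rot: [1.329, 2.844, 0.003]
ft_force: [2.6, -2.5, 5.8]
finger_gap: 0.0143
finger_force: 108.9
```

```bash
python3 - <<'E'
from h import *
env.capture('scene');print([x for x in spot('nut1','scene')if x[1][1]>.3]);st()
S=env.capture('scene'); hs=cv2.cvtColor(S,cv2.COLOR_RGB2HSV)
for r in range(370,402,2):
    print(r,''.join('#' if (hs[r,c,0]<8 or hs[r,c,0]>172) and hs[r,c,1]>110 and hs[r,c,2]>90 else ('n' if hs[r,c,2]<85 and hs[r,c,1]>80 else '.') for c in range(360,416)))
print(w2px('scene',(.588,.494,.115)))
E
```

```text
[(0.4, array([0.6807, 0.3902, 0.0173]), array([351., 384.]))]
t 34.33 TCP [0.7148 0.3519 0.0527] lip [0.6462 0.434  0.0016] yaw 129.95 pitch -0.08 roll 0.16 F [ 1.8 -1.7  6.1] gap 0.0143 109
370 ...............######.......................############
372 ...............######......................#############
374 ...............######......................#############
376 ...............#######....................##############
378 ...............###########................##############
380 ................###############..........###############
382 ..................##################....################
384 ....................####################################
386 ....................nnn..###############################
388 ....................nnnnnnnnn.##########################
390 .....................nnnnnnnnn.......###################
392 ........................nnn...........##################
394 ......................................##################
396 ......................................##################
398 .......................................#################
400 .......................................#################
[433.73559637 356.04002725]
```

>>> move_arm([
  [[0.002,0,0],[0,0,0],0],
  [[0.004,0,0],[0,0,0],0],
  [[0.006,0,0],[0,0,0],0],
  [[0.008,0,0],[0,0,0],0],
  [[0.01,0,0],[0,0,0],0],
])

```text
time_s: 34.8
eef_pos: [0.7088, 0.359, 0.0527]
tcp_rot: [1.329, 2.844, 0.003]
ft_force: [3.0, -2.9, 5.9]
finger_gap: 0.0141
finger_force: 109.0
```

```bash
cat > v.py <<'E'
from h import *
S=env.capture('scene'); S=env.capture('scene'); print([x for x in spot('nut1','scene')if x[1][1]>.3]);st()
hs=cv2.cvtColor(S,cv2.COLOR_RGB2HSV); cv2.imwrite('pics/last.png',S[...,::-1])
for r in range(370,404,2):
    print(r,''.join('#' if (hs[r,c,0]<8 or hs[r,c,0]>172) and hs[r,c,1]>110 and hs[r,c,2]>90 else ('n' if hs[r,c,2]<85 and hs[r,c,1]>80 else '.') for c in range(345,416)))
E
python3 v.py
```

```text
[(0.54, array([0.6464, 0.4461, 0.0186]), array([385., 392.]))]
t 34.95 TCP [0.7085 0.3594 0.0527] lip [0.64   0.4415 0.0016] yaw 129.93 pitch -0.08 roll 0.16 F [ 1.  -3.1  6.2] gap 0.0141 109
370 ..............................######.......................############
372 ..............................######......................#############
374 ..............................######......................#############
376 ..............................#######....................##############
378 ..............................###########...............###############
380 ...............................###############..........###############
382 .................................##################....################
384 ......................................#################################
386 ........................................###############################
388 ........................................nnnn.##########################
390 .........................................nnnnnnnnn#####################
392 ...........................................nnnnnn....##################
394 .....................................................##################
396 .....................................................##################
398 ......................................................#################
400 ......................................................#################
402 .......................................................################
```

>>> move_arm([
  [[0.002,0,0],[0,0,0],0],
  [[0.004,0,0],[0,0,0],0],
  [[0.006,0,0],[0,0,0],0],
  [[0.008,0,0],[0,0,0],0],
])

```text
time_s: 35.28
eef_pos: [0.7037, 0.3651, 0.0527]
tcp_rot: [1.329, 2.844, 0.003]
ft_force: [2.8, -4.1, 7.0]
finger_gap: 0.0141
finger_force: 109.0
```

```bash
python3 v.py
```

```text
[(0.39, array([0.6412, 0.443 , 0.0249]), array([386., 387.]))]
t 35.43 TCP [0.7034 0.3655 0.0527] lip [0.6349 0.4476 0.0016] yaw 129.93 pitch -0.08 roll 0.16 F [ 2.3 -2.9  6. ] gap 0.0144 109
370 ..............................######.......................############
372 ..............................#######.....................#############
374 ..............................#######.....................#############
376 ..............................#######....................##############
378 ..............................###########...............###############
380 ...............................#################........###############
382 .................................##################....################
384 ......................................#################################
386 ........................................###############################
388 .........................................nnn.##########################
390 ..........................................nnnnnnnn#####################
392 .....................................................##################
394 .....................................................##################
396 .....................................................##################
398 ......................................................#################
400 ......................................................#################
402 .......................................................################
```

>>> move_arm([
  [[0.002,0,0],[0,0,0],0],
  [[0.002,0,0],[0,2,0],0],
  [[0.0,0,0.001],[0,4,0],0],
  [[-0.003,0,0.002],[0,6,0],0],
  [[-0.003,0,0.002],[0,6,0],0],
])

```text
time_s: 35.85
eef_pos: [0.704, 0.3623, 0.0481]
tcp_rot: [-1.29, -2.756, -0.068]
ft_force: [-2.1, 1.4, 3.1]
finger_gap: 0.0143
finger_force: 108.7
```

>>> move_arm([
  [[0,0,0],[0,0,0],0],
  [[0,0,0],[0,0,0],0],
  [[0,0,0],[0,0,0],0],
  [[0,0,0],[0,0,0],0],
])

```text
time_s: 36.18
eef_pos: [0.7039, 0.3629, 0.0486]
tcp_rot: [-1.288, -2.761, -0.066]
ft_force: [-1.5, -1.6, 0.7]
finger_gap: 0.0138
finger_force: 108.4
```

```bash
python3 v.py
```

```text
[]
t 36.33 TCP [0.704  0.3628 0.0486] lip [0.6322 0.4485 0.009 ] yaw 129.94 pitch 6.0 roll -0.03 F [-1.  -0.5  1.9] gap 0.0143 108
370 ..............................#######......................############
372 ..............................#######.....................#############
374 .............nnnnnnn..........#######.....................#############
376 .............nnnnnnnnn........#######....................##############
378 .............nnnnnnnnn........###########...............###############
380 .............nnnnnnnnn.........###############..........###############
382 ............nnnnnnnnn.............################.....################
384 ..............nnnnn...................#################################
386 ...........................................############################
388 ................................................#######################
390 ....................................................###################
392 .....................................................##################
394 .....................................................##################
396 .....................................................##################
398 ......................................................#################
400 ......................................................#################
402 .......................................................################
```

The nut has rolled back into the scoop, at scene (361,379). I'll back out gently and then tip further up.

>>> move_arm([
  [[-0.003,0,-0.0003],[0,0,0],0],
  [[-0.008,0,-0.0008],[0,0,0],0],
  [[-0.014,0,-0.0015],[0,0,0],0],
  [[-0.022,0,-0.0023],[0,0,0],0],
  [[-0.03,0,-0.0031],[0,0,0],0],
])

```text
time_s: 36.75
eef_pos: [0.7245, 0.3387, 0.0486]
tcp_rot: [-1.29, -2.76, -0.068]
ft_force: [-0.4, 0.1, 0.4]
finger_gap: 0.0143
finger_force: 108.3
```

>>> move_arm([
  [[-0.01,0,-0.001],[0,0,0],0],
  [[-0.02,0,-0.002],[0,0,0],0],
  [[-0.03,0,-0.003],[0,3,0],0],
  [[-0.037,0,-0.008],[0,7,0],0],
  [[-0.042,0,-0.016],[0,12,0],0],
])

```text
time_s: 37.17
eef_pos: [0.7516, 0.3053, 0.0593]
tcp_rot: [-1.204, -2.581, -0.191]
ft_force: [0.1, -0.2, -1.6]
finger_gap: 0.0139
finger_force: 107.9
```

>>> move_arm([
  [[0.003,0,-0.01],[0,4,0],0],
  [[0.009,0,-0.03],[0,8,0],0],
  [[0.017,0,-0.055],[0,12,0],0],
  [[0.027,0,-0.085],[0,12,0],0],
  [[0.036,0,-0.115],[0,12,0],0],
])

```text
time_s: 37.58
eef_pos: [0.753, 0.3016, 0.1779]
tcp_rot: [-1.127, -2.397, -0.297]
ft_force: [0.9, 0.5, -1.4]
finger_gap: 0.0139
finger_force: 108.0
```

```bash
python3 - <<'E'
from h import *
S=env.capture('scene'); print([x for x in spot('nut1','scene')]); T=env.capture('top'); print([x for x in spot('nut1','top')])
s,M=st(); print(s['qpos'])
E
```

```text
[(0.6, array([0.7125, 0.3447, 0.182 ]), array([322., 317.])), (0.58, array([ 0.5065, -0.1351,  0.0808]), array([256., 203.])), (0.56, array([ 0.4431, -0.1497,  0.0803]), array([272., 192.])), (0.47, array([ 0.5266, -0.1039,  0.0791]), array([257., 212.])), (0.45, array([ 0.5575, -0.1194,  0.0789]), array([243., 214.])), (0.43, array([ 0.4748, -0.1424,  0.0776]), array([264., 199.]))]
[(0.66, array([ 0.5064, -0.1409,  0.0829]), array([405., 229.])), (0.56, array([ 0.4704, -0.1451,  0.0814]), array([407., 245.])), (0.54, array([ 0.5854, -0.1226,  0.0798]), array([397., 196.])), (0.52, array([ 0.5254, -0.1099,  0.083 ]), array([392., 221.])), (0.47, array([ 0.5278, -0.1315,  0.0784]), array([401., 221.])), (0.43, array([ 0.5547, -0.1276,  0.0822]), array([399., 209.]))]
t 37.78 TCP [0.7541 0.3038 0.1819] lip [0.6783 0.3945 0.1909] yaw 129.93 pitch 29.83 roll 0.15 F [-0.5  0.2 -2.5] gap 0.0143 108
[ 0.11193875  0.93225574  0.6979876   0.44101081  1.79263054 -0.54738488]
```

>>> move_arm([
  [[-0.0012,-0.0027,-0.0007],[0,0,0],0],
  [[-0.0031,-0.0072,-0.0018],[0,0,0],0],
  [[-0.0062,-0.0144,-0.0036],[0,0,0],0],
  [[-0.0105,-0.0243,-0.0061],[0,0,0],0],
  [[-0.0155,-0.036,-0.009],[0,0,0],0],
])

```text
time_s: 38.2
eef_pos: [0.7352, 0.2677, 0.1788]
tcp_rot: [-1.121, -2.4, -0.299]
ft_force: [-0.2, -0.4, -1.7]
finger_gap: 0.0139
finger_force: 108.0
```

>>> move_arm([
  [[-0.0097,-0.0225,-0.0056],[0,0,0],0],
  [[-0.0194,-0.045,-0.0112],[0,0,0],0],
  [[-0.0291,-0.0675,-0.0168],[0,0,0],0],
  [[-0.0389,-0.09,-0.0225],[0,0,0],0],
  [[-0.0486,-0.1125,-0.0281],[0,0,0],0],
])

```text
time_s: 38.62
eef_pos: [0.6845, 0.1514, 0.1795]
tcp_rot: [-1.122, -2.4, -0.299]
ft_force: [0.0, -0.4, -1.4]
finger_gap: 0.0145
finger_force: 107.9
```

>>> move_arm([
  [[-0.0097,-0.0225,-0.0056],[0,0,0],0],
  [[-0.0194,-0.045,-0.0112],[0,0,0],0],
  [[-0.0291,-0.0675,-0.0168],[0,0,0],0],
  [[-0.0389,-0.09,-0.0225],[0,0,0],0],
  [[-0.0486,-0.1125,-0.0281],[0,0,0],0],
])

```text
time_s: 39.03
eef_pos: [0.6342, 0.0363, 0.1798]
tcp_rot: [-1.122, -2.401, -0.3]
ft_force: [-0.2, 1.1, -1.7]
finger_gap: 0.0137
finger_force: 107.9
```

>>> move_arm([
  [[-0.0097,-0.0225,-0.0056],[0,0,0],0],
  [[-0.0194,-0.045,-0.0112],[0,0,0],0],
  [[-0.0291,-0.0675,-0.0168],[0,0,0],0],
  [[-0.0389,-0.09,-0.0225],[0,0,0],0],
  [[-0.0486,-0.1125,-0.0281],[0,0,0],0],
])

```text
time_s: 39.45
eef_pos: [0.5839, -0.0787, 0.1799]
tcp_rot: [-1.122, -2.401, -0.301]
ft_force: [0.0, -0.7, -0.6]
finger_gap: 0.0143
finger_force: 107.9
```

>>> move_arm([
  [[-0.0097,-0.0225,-0.0056],[0,0,0],0],
  [[-0.0194,-0.045,-0.0112],[0,0,0],0],
  [[-0.0291,-0.0675,-0.0168],[0,0,0],0],
  [[-0.0389,-0.09,-0.0225],[0,0,0],0],
  [[-0.0486,-0.1125,-0.0281],[0,0,0],0],
])

```text
time_s: 39.87
eef_pos: [0.5337, -0.1938, 0.18]
tcp_rot: [-1.122, -2.401, -0.301]
ft_force: [0.4, 0.2, -1.8]
finger_gap: 0.0142
finger_force: 107.9
```

>>> move_arm([
  [[-0.0085,-0.0198,-0.0049],[0,0,0],0],
  [[-0.0155,-0.036,-0.009],[0,0,0],0],
  [[-0.021,-0.0486,-0.0121],[0,0,0],0],
  [[-0.0245,-0.0567,-0.0141],[0,0,0],0],
  [[-0.0272,-0.063,-0.0157],[0,0,0],0],
])

```text
time_s: 40.28
eef_pos: [0.5066, -0.2579, 0.1805]
tcp_rot: [-1.123, -2.401, -0.301]
ft_force: [0.0, 0.7, -1.2]
finger_gap: 0.0144
finger_force: 108.0
```

>>> move_arm([
  [[0,0,0],[-2,0,3.5],0],
  [[0,0,0],[-5,0,8.7],0],
  [[0,0,0],[-8,0,13.9],0],
  [[0,0,0],[-11,0,19.1],0],
  [[0,0,0],[-13.5,0,23.4],0],
])

```text
time_s: 40.7
eef_pos: [0.5073, -0.2568, 0.1806]
tcp_rot: [-1.685, -2.105, -0.452]
ft_force: [1.5, -0.2, -1.4]
finger_gap: 0.0144
finger_force: 108.1
```

```bash
python3 - <<'E'
from h import *
T=env.capture('top'); print([x for x in spot('nut1','top')]);S=env.capture('scene'); print([x for x in spot('nut1','scene')])
to([.512,-.262,.155])
E
```

```text
[(0.68, array([ 0.4407, -0.1545,  0.0826]), array([411., 258.])), (0.62, array([ 0.5233, -0.1112,  0.0832]), array([392., 222.])), (0.59, array([ 0.5316, -0.1285,  0.081 ]), array([399., 219.])), (0.47, array([ 0.5567, -0.1296,  0.0817]), array([400., 208.])), (0.44, array([ 0.4703, -0.1422,  0.0813]), array([405., 245.])), (0.43, array([ 0.5055, -0.1395,  0.0851]), array([404., 230.]))]
[(0.57, array([ 0.5289, -0.104 ,  0.0842]), array([256., 211.])), (0.56, array([ 0.4759, -0.143 ,  0.0816]), array([263., 198.])), (0.55, array([0.6121, 0.5189, 0.1022]), array([436., 377.])), (0.53, array([ 0.4818, -0.1944,  0.1854]), array([247., 156.])), (0.44, array([ 0.5304, -0.1282,  0.0813]), array([250., 208.])), (0.4, array([ 0.5591, -0.1249,  0.0783]), array([241., 214.]))]
t 40.9 TCP [ 0.5072 -0.2569  0.1809] lip [ 0.4804 -0.1418  0.1902] yaw 103.09 pitch 29.99 roll 0.01 F [ 0.5  0.3 -1.7] gap 0.0142 108
shift [-0.0182  0.0036  0.0194]
```

>>> move_arm([
  [[-0.0036,0.0007,0.0039],[0,-4,0],0],
  [[-0.0072,0.0014,0.0078],[0,-8,0],0],
  [[-0.011,0.0022,0.0116],[0,-12,0],0],
  [[-0.0146,0.003,0.0155],[0,-16,0],0],
  [[-0.0182,0.0036,0.0194],[0,-20,0],0],
])

```text
time_s: 41.32
eef_pos: [0.5129, -0.262, 0.1551]
tcp_rot: [-1.867, -2.353, -0.16]
ft_force: [0.2, 0.8, -0.7]
finger_gap: 0.0139
finger_force: 108.0
```

>>> move_arm([
  [[0.002,0,-0.0019],[0,-2.5,0],0],
  [[0.004,0,-0.0037],[0,-5,0],0],
  [[0.006,0,-0.0056],[0,-7.5,0],0],
  [[0.008,0,-0.0075],[0,-10,0],0],
  [[0.01,0,-0.0094],[0,-12.5,0],0],
])

```text
time_s: 41.73
eef_pos: [0.5108, -0.2534, 0.1662]
tcp_rot: [1.931, 2.433, -0.045]
ft_force: [0.1, 0.6, -1.4]
finger_gap: 0.0142
finger_force: 108.0
```

>>> move_arm([
  [[0.002,0,-0.002],[0,-2.5,0],0],
  [[0.004,0,-0.004],[0,-5,0],0],
  [[0.006,0,-0.006],[0,-7.5,0],0],
  [[0.008,0,-0.008],[0,-10,0],0],
  [[0.01,0,-0.0094],[0,-12.5,0],0],
])

```text
time_s: 42.15
eef_pos: [0.5085, -0.2432, 0.1753]
tcp_rot: [1.819, 2.292, -0.242]
ft_force: [-0.5, 0.7, -1.3]
finger_gap: 0.014
finger_force: 108.0
```

>>> move_arm([
  [[0,0,0],[0,0,0],0],
  [[0,0,0],[0,0,0],0],
  [[0,0,0],[0,0,0],0],
  [[0,0,0],[0,-5,0],0],
  [[0,0,-0.005],[0,-10,0],0],
])

```text
time_s: 42.57
eef_pos: [0.5079, -0.2446, 0.1798]
tcp_rot: [1.73, 2.167, -0.386]
ft_force: [-0.2, -0.7, -1.5]
finger_gap: 0.0142
finger_force: 108.0
```

>>> move_arm([
  [[0,0,0],[0,0,0],0],
  [[0,0,0],[0,0,0],0],
  [[-0.01,0,-0.02],[0,0,0],0],
  [[-0.025,0,-0.05],[0,0,0],0],
  [[-0.045,0,-0.09],[0,0,0],0],
])

```text
time_s: 42.98
eef_pos: [0.5066, -0.2453, 0.2751]
tcp_rot: [1.733, 2.178, -0.384]
ft_force: [1.1, -0.6, -1.6]
finger_gap: 0.0141
finger_force: 107.8
```

```bash
python3 - <<'E'
from h import *
T=env.capture('top'); print(*spot('nut1','top'),sep='\n');S=env.capture('scene'); print(*spot('nut1','scene'),sep='\n')
st()
E
```

```text
(0.57, array([ 0.4727, -0.3107,  0.1051]), array([481., 244.]))
(0.51, array([ 0.5023, -0.145 ,  0.0849]), array([407., 231.]))
(0.43, array([ 0.4648, -0.1431,  0.0802]), array([406., 247.]))
(0.4, array([ 0.4415, -0.1528,  0.0796]), array([410., 258.]))
(0.61, array([ 0.4666, -0.146 ,  0.0848]), array([265., 195.]))
(0.56, array([ 0.4904, -0.1239,  0.0828]), array([263., 202.]))
(0.53, array([ 0.4456, -0.1476,  0.0812]), array([272., 193.]))
(0.49, array([ 0.5604, -0.1246,  0.0787]), array([241., 214.]))
(0.47, array([ 0.5276, -0.1073,  0.0832]), array([255., 210.]))
t 43.18 TCP [ 0.5093 -0.2467  0.2796] lip [ 0.4928 -0.1731  0.1882] yaw 102.77 pitch -25.03 roll 0.2 F [-0.4  0.1 -1.9] gap 0.0144 108
```

>>> move_arm([
  [[0,0,0],[0,7,0],0],
  [[0,0,0],[0,14,0],0],
  [[0,0,0],[0,21,0],0],
  [[0,0,0],[0,25,0],0],
  [[0,0,0],[0,25,0],0],
])

```text
time_s: 43.6
eef_pos: [0.5076, -0.2482, 0.2752]
tcp_rot: [-1.959, -2.449, -0.004]
ft_force: [0.4, 0.4, -1.5]
finger_gap: 0.0141
finger_force: 108.0
```

>>> move_arm([
  [[-0.03,-0.015,0.02],[0,0,0],0],
  [[-0.06,-0.03,0.04],[0,0,0],0],
  [[-0.091,-0.046,0.06],[0,0,0],0],
  [[-0.091,-0.046,0.08],[0,0,0],0],
  [[-0.091,-0.046,0.1],[0,0,0],0],
])

```text
time_s: 44.02
eef_pos: [0.4821, -0.3457, 0.1745]
tcp_rot: [-1.96, -2.453, 0.001]
ft_force: [0.4, 0.6, -1.1]
finger_gap: 0.0143
finger_force: 108.0
```

```bash
python3 - <<'E'
from h import *
env.capture('top');print(*spot('nut1','top'),sep='\n');S=env.capture('scene');print(*spot('nut1','scene'),sep='\n')
for z in (.160,): to([.484,-.346,z])
print(env.read_state()['ft_force'],env.read_state()['qpos'])
E
```

```text
(0.68, array([ 0.523 , -0.1088,  0.0807]), array([391., 222.]))
(0.6, array([ 0.5063, -0.1405,  0.0843]), array([405., 229.]))
(0.56, array([ 0.5308, -0.1305,  0.0806]), array([400., 219.]))
(0.56, array([ 0.464 , -0.143 ,  0.0818]), array([406., 248.]))
(0.5, array([ 0.4408, -0.1569,  0.0797]), array([412., 258.]))
(0.48, array([ 0.4826, -0.1277,  0.0862]), array([399., 239.]))
(0.66, array([ 0.5618, -0.1253,  0.0781]), array([240., 214.]))
(0.63, array([ 0.4692, -0.1436,  0.0832]), array([265., 196.]))
(0.59, array([ 0.533 , -0.1255,  0.0806]), array([250., 209.]))
(0.58, array([ 0.5062, -0.1361,  0.0831]), array([256., 202.]))
t 44.22 TCP [ 0.4831 -0.3436  0.1762] lip [ 0.4591 -0.2393  0.1254] yaw 102.94 pitch 0.1 roll -0.09 F [-0.2 -0.5 -1.1] gap 0.014 108
shift [-0.0025  0.0003  0.0162]
[-0.24580778 -0.52159371 -1.07863777] [-7.51006249e-01  1.90405605e-01  1.66716967e+00 -3.81548777e-04
  1.28629423e+00 -9.76663753e-01]
```

>>> move_arm([
  [[0,0,0.006],[0,0,0],0],
  [[0,0,0.012],[0,0,0],0],
  [[0,0,0.018],[0,0,0],0],
  [[0,0,0.021],[0,0,0],0],
  [[0,0,0.024],[0,0,0],0],
])

```text
time_s: 44.63
eef_pos: [0.4839, -0.3445, 0.1534]
tcp_rot: [1.957, 2.457, -0.0]
ft_force: [-0.8, 0.8, 2.3]
finger_gap: 0.0143
finger_force: 108.4
```

>>> move_arm([
  [[0,0,0.003],[0,0,0],0],
  [[0,0,0.006],[0,0,0],0],
  [[0,0,0.009],[0,0,0],0],
  [[0,0,0.0095],[0,0,0],0],
])

```text
time_s: 44.97
eef_pos: [0.4837, -0.3444, 0.1432]
tcp_rot: [1.958, 2.457, 0.0]
ft_force: [0.3, 0.6, 1.3]
finger_gap: 0.0137
finger_force: 108.4
```

```bash
python3 - <<'E'
from h import *
st(); env.capture('scene'); st()
E
```

```text
t 44.97 TCP [ 0.4837 -0.3444  0.1432] lip [ 0.4599 -0.2401  0.0923] yaw 102.89 pitch 0.0 roll 0.01 F [0.3 0.6 1.3] gap 0.0137 108
t 45.02 TCP [ 0.4837 -0.3445  0.1433] lip [ 0.4598 -0.2402  0.0923] yaw 102.9 pitch 0.01 roll 0.0 F [-1.2  0.  -0.8] gap 0.0142 108
```

Contact at about 3 N and sliding down. Pressing the last millimetres now.

>>> move_arm([
  [[0,0,0.001],[0,0,0],0],
  [[0,0,0.002],[0,0,0],0],
  [[0,0,0.003],[0,0,0],0],
])

```text
time_s: 45.27
eef_pos: [0.484, -0.3452, 0.1421]
tcp_rot: [1.957, 2.456, -0.001]
ft_force: [-1.6, 0.8, 11.3]
finger_gap: 0.014
finger_force: 109.9
```

```bash
python3 - <<'E'
from h import *
st(); env.capture('scene'); st()
E
```

```text
t 45.27 TCP [ 0.484  -0.3452  0.1421] lip [ 0.4602 -0.241   0.0909] yaw 102.9 pitch -0.09 roll 0.03 F [-1.6  0.8 11.3] gap 0.014 110
t 45.32 TCP [ 0.484  -0.3451  0.1422] lip [ 0.4602 -0.2409  0.091 ] yaw 102.9 pitch -0.09 roll 0.03 F [-2.3  1.6  8.1] gap 0.0144 110
```

>>> move_arm([
  [[0,0,-0.01],[0,0,0],0],
  [[0,0,-0.035],[0,0,0],0],
  [[0,0,-0.06],[0,0,0],0],
  [[0,0,-0.085],[0,0,0],0],
  [[0,0,-0.11],[0,0,0],0],
])

```text
time_s: 45.73
eef_pos: [0.4833, -0.3444, 0.2518]
tcp_rot: [-1.958, -2.456, 0.001]
ft_force: [-0.0, -0.4, -1.5]
finger_gap: 0.0141
finger_force: 107.9
```

>>> move_arm([
  [[0.03,0.001,0],[0,0,0],0],
  [[0.065,0.002,0],[0,0,0],0],
  [[0.1,0.003,0],[0,0,0],0],
  [[0.135,0.004,0],[0,0,0],0],
  [[0.17,0.0055,0],[0,0,0],0],
])

```text
time_s: 46.15
eef_pos: [0.4502, -0.1763, 0.2506]
tcp_rot: [-1.959, -2.456, 0.001]
ft_force: [1.0, 0.6, -1.6]
finger_gap: 0.0142
finger_force: 108.0
```

>>> move_arm([
  [[0.035,0.001,0],[0,0,0],0],
  [[0.07,0.002,0],[0,0,0],0],
  [[0.105,0.003,0],[0,0,0],0],
  [[0.14,0.004,0],[0,0,0],0],
  [[0.17,0.0055,0],[0,0,0],0],
])

```text
time_s: 46.57
eef_pos: [0.4175, -0.0089, 0.2508]
tcp_rot: [1.958, 2.457, 0.0]
ft_force: [0.3, -0.0, -0.9]
finger_gap: 0.0144
finger_force: 108.0
```

>>> move_arm([
  [[0.03,0.001,0],[0,0,4],0],
  [[0.06,0.002,0.02],[0,0,9],0],
  [[0.08,0.003,0.05],[0,0,14],0],
  [[0.097,0.0034,0.08],[0,0,18.9],0],
  [[0.097,0.0034,0.1],[0,0,18.9],0],
])

```text
time_s: 46.98
eef_pos: [0.3979, 0.0871, 0.1483]
tcp_rot: [-2.335, -2.098, 0.002]
ft_force: [-0.8, -0.3, -2.8]
finger_gap: 0.0143
finger_force: 107.8
```

```bash
python3 - <<'E'
from h import *
env.capture('top');env.capture('scene')
to([.4005,.0845,.0575])
E
```

```text
t 47.08 TCP [0.3967 0.0852 0.1471] lip [0.4072 0.1916 0.096 ] yaw 84.13 pitch -0.08 roll -0.44 F [-0.3 -0.1 -0.7] gap 0.0141 108
shift [-0.0001  0.0046  0.0896]
```

>>> move_arm([
  [[0,0.002,0.03],[0,0,0],0],
  [[0,0.004,0.055],[0,0,0],0],
  [[0,0.004,0.075],[0,0,0],0],
  [[0,0.004,0.084],[0,0,0],0],
  [[0,0.004,0.087],[0,0,0],0],
])

```text
time_s: 47.5
eef_pos: [0.4038, 0.0837, 0.0634]
tcp_rot: [-2.334, -2.101, 0.002]
ft_force: [-0.1, 0.5, -1.2]
finger_gap: 0.0143
finger_force: 107.9
```

>>> move_arm([
  [[0,0,0.002],[0,0,0],0],
  [[0,0,0.0035],[0,0,0],0],
  [[0,0,0.0035],[0,0,0],0],
])

```text
time_s: 47.75
eef_pos: [0.4052, 0.0841, 0.0614]
tcp_rot: [2.334, 2.101, 0.002]
ft_force: [0.4, 0.7, -1.7]
finger_gap: 0.0144
finger_force: 107.9
```

```bash
python3 - <<'E'
from h import *
st()
E
```

```text
t 47.75 TCP [0.4052 0.0841 0.0614] lip [0.4165 0.1905 0.0104] yaw 83.99 pitch 0.01 roll 0.12 F [ 0.4  0.7 -1.7] gap 0.0144 108
```

>>> move_arm([
  [[0,-0.002,0.002],[0,0,0],0],
  [[0,-0.003,0.004],[0,0,0],0],
  [[0,-0.003,0.0055],[0,0,0],0],
  [[0,-0.003,0.0055],[0,0,0],0],
  [[0,-0.003,0.0055],[0,0,0],0],
])

```text
time_s: 48.17
eef_pos: [0.4018, 0.0842, 0.0564]
tcp_rot: [2.333, 2.102, -0.0]
ft_force: [-5.8, -4.8, 13.9]
finger_gap: 0.0142
finger_force: 110.4
```

```bash
python3 - <<'E'
from h import *
st()
E
```

```text
t 48.17 TCP [0.4018 0.0842 0.0564] lip [0.413  0.1906 0.0053] yaw 84.04 pitch -0.05 roll 0.05 F [-5.8 -4.8 13.9] gap 0.0142 110
```

>>> move_arm([
  [[0,0,-0.0018],[0,0,0],0],
  [[0,0,-0.0018],[0,0,0],25],
  [[0,0,-0.0018],[0,0,0],55],
  [[0,0,-0.0018],[0,0,0],60],
  [[0,0,-0.0018],[0,0,0],60],
], newtons=40)

```text
time_s: 48.58
eef_pos: [0.401, 0.0846, 0.0563]
tcp_rot: [-2.334, -2.102, 0.0]
ft_force: [1.2, 0.2, -0.4]
finger_gap: 0.0513
finger_force: 0.0
```

>>> move_arm([
  [[0,0,0],[0,0,0],60],
  [[0,0,-0.015],[0,0,0],60],
  [[0,0,-0.05],[0,0,0],60],
  [[0,0,-0.09],[0,0,0],60],
  [[0,0,-0.13],[0,0,0],60],
])

```text
time_s: 49.0
eef_pos: [0.4, 0.0846, 0.1871]
tcp_rot: [-2.333, -2.101, 0.003]
ft_force: [1.5, -0.2, 1.0]
finger_gap: 0.0511
finger_force: 0.0
```

>>> move_arm([
  [[-0.02,0,-0.03],[0,0,0],60],
  [[-0.04,0,-0.06],[0,0,0],60],
  [[-0.06,0,-0.09],[0,0,0],60],
  [[-0.08,0,-0.12],[0,0,0],60],
  [[-0.1,0,-0.14],[0,0,0],60],
])

```text
time_s: 49.42
eef_pos: [0.391, -0.0158, 0.3297]
tcp_rot: [2.332, 2.101, 0.003]
ft_force: [0.4, 0.2, 0.1]
finger_gap: 0.0511
finger_force: 0.0
```

```bash
python3 - <<'E'
from h import *
st(); T=env.capture('top'); print(*spot('nut1','top'),sep='\n'); print('scoop',*spot('scoop_mid','top'),sep='\n')
S=env.capture('scene'); print(*spot('nut1','scene'),sep='\n'); print('scoop',*spot('scoop_mid','scene'),sep='\n')
c=np.zeros((600,800,3),np.uint8)
a=cv2.resize(S[160:330,165:415,::-1],(800,544),interpolation=cv2.INTER_CUBIC); c[:544]=a
cv2.imwrite('pics/final.png',c)
E
```

```text
t 49.42 TCP [ 0.391  -0.0158  0.3297] lip [0.4023 0.0906 0.2786] yaw 84.03 pitch -0.03 roll 0.2 F [0.4 0.2 0.1] gap 0.0511 0
(0.62, array([ 0.5619, -0.2662,  0.0531]), array([455., 210.]))
(0.29, array([ 0.7908, -0.0368,  0.0452]), array([359., 118.]))
scoop
(0.72, array([0.4434, 0.1395, 0.01  ]), array([285., 258.]))
(0.55, array([ 0.2021, -0.2774,  0.0021]), array([457., 362.]))
(0.6, array([ 0.4689, -0.145 ,  0.0819]), array([265., 196.]))
(0.56, array([ 0.493 , -0.1276,  0.0828]), array([262., 202.]))
(0.53, array([ 0.562 , -0.1251,  0.0789]), array([240., 214.]))
(0.49, array([ 0.5064, -0.1377,  0.0854]), array([255., 201.]))
(0.48, array([ 0.5269, -0.1078,  0.0818]), array([256., 211.]))
scoop
(0.87, array([ 0.2031, -0.284 ,  0.0173]), array([307., 165.]))
(0.71, array([0.4451, 0.1226, 0.0257]), array([342., 257.]))
```

View pics/final.png

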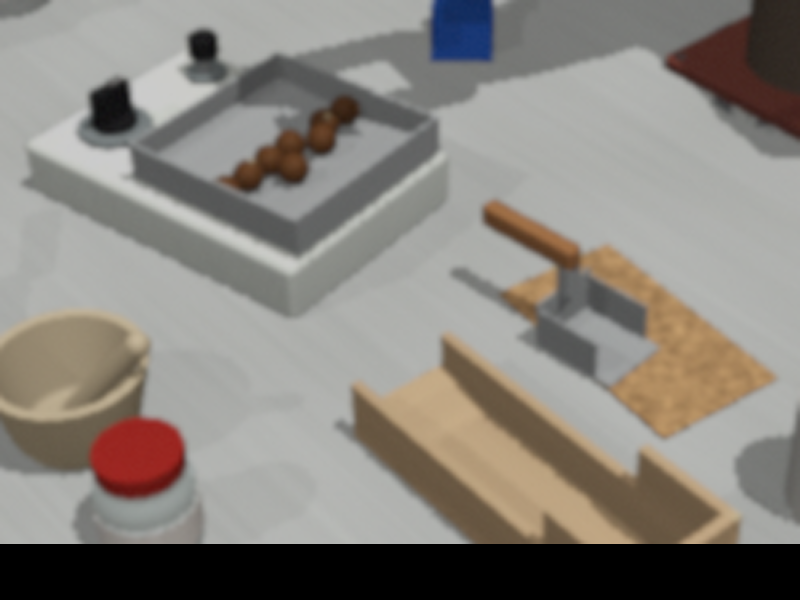

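The scoop was knocked to the mat's near edge while I was away: its lip corners are at (608,385) and (657,350). All 8 nuts lie in the pan, the trough is empty and the switch is down. I'll regrasp the scoop and lay it back.

```bash
python3 - <<'E'
from h import *
D=lambda u,v:(165+u*.3125-.3,160+v*.3125-.3)
r,e=fit2('scene',[(L(72,-30,2),D(608,386)),(L(72,30,2),D(658,350)),(L(-78,0,80),D(493,206)),(L(12,0,80),D(577,247)),(L(58,-30,34),D(597,346)),(L(58,30,34),D(646,308)),(L(0,-30,40),D(539,310))],[.44,.12,1.5],.003)
print(r,e,'mid',loc(L(36,0,0),r),'tail',w2px('top',loc(L(-78,0,80),r)),'front',w2px('top',loc(L(12,0,80),r)))
T=env.capture('top'); h=cv2.cvtColor(T,cv2.COLOR_RGB2HSV)
m=((h[...,0]<14)&(h[...,1]>150)&(h[...,2]<140)).astype(np.uint8); m[:235]=0;m[300:]=0;m[:,:260]=0;m[:,360:]=0
n,_,stt,ce=cv2.connectedComponentsWithStats(m); print([(ce[i].round(1),stt[i].tolist()) for i in range(1,n) if stt[i,4]>20])
g=loc(L(-35,0,0),r); go([g[0],g[1],.18],r[2]); go([g[0],g[1],.055],r[2])
E
```

```text
[0.4407 0.1141 1.6494] [[0.3, 0.9], [0.9, -0.1], [-1.4, -1.4], [0.2, 1.3], [-0.3, 0.3], [0.9, 0.2], [-0.7, -1.5]] mid [0.43787318 0.14998884 0.        ] tail [328.10243147 253.70854843] front [289.11644882 256.03485716]
[(array([339.1, 252.9]), [291, 235, 69, 46, 829]), (array([329.2, 290.3]), [325, 282, 9, 16, 42]), (array([320.4, 295.7]), [317, 292, 8, 8, 25])]
shift [0.0983 0.0439 0.1447] turn [ -0.2  -0.  -10.5]
shift [0.0982 0.0443 0.2697] turn [ -0.2  -0.  -10.5]
```

>>> move_arm([
  [[0.02,0.009,0.02],[0,0,-2],60],
  [[0.04,0.018,0.05],[0,0,-4],60],
  [[0.06,0.027,0.08],[0,0,-6],60],
  [[0.08,0.036,0.105],[0,0,-8],60],
  [[0.098,0.044,0.125],[0,0,-10.5],60],
])

```text
time_s: 50.18
eef_pos: [0.443, 0.08, 0.1977]
tcp_rot: [-2.126, -2.308, 0.005]
ft_force: [-0.9, -0.4, 1.0]
finger_gap: 0.0514
finger_force: 0.0
```

```bash
python3 - <<'E'
from h import *
env.capture('scene'); S=env.capture('scene'); h=cv2.cvtColor(S,cv2.COLOR_RGB2HSV)
s0=cv2.imread('pics/s20.png')
m=((h[...,0]<12)&(h[...,1]>130)).astype(np.uint8); m[:205]=0;m[250:]=0;m[:,:300]=0;m[:,360:]=0
n,_,stt,ce=cv2.connectedComponentsWithStats(m); 
for i in range(1,n):
    if stt[i,4]>40:
        ys,xs=np.where(_==i); print(ce[i].round(1),stt[i].tolist()); print([(c,ys[xs==c].min(),ys[xs==c].max()) for c in range(xs.min(),xs.max()+1,3)])
r=np.array([.4407,.1141,1.6494])
def pr(r):
    return [w2px('scene',[*loc(L(x,y,0),r)[:2],.003+z*1e-3]).round(1).tolist() for x,y,z in ((-78,-8,60),(-78,8,80),(-78,-8,80),(12,-8,60),(12,-8,80),(12,8,80))]
print(pr(r)); print(spot('scoop_grip','scene')); 
print(spot('scoop_mid','scene')); st()
E
```

```text
[[315.1, 230.6], [319.7, 221.3], [315.1, 224.0], [342.7, 246.4], [343.0, 239.7], [347.5, 236.7]]
[(0.94, array([ 0.7819, -0.2293,  0.0186]), array([145., 250.])), (0.83, array([ 0.2034, -0.2942,  0.0193]), array([305., 163.])), (0.65, array([0.4429, 0.1273, 0.0233]), array([344., 259.])), (0.59, array([ 0.4894, -0.124 ,  0.0835]), array([264., 202.]))]
[(0.67, array([ 0.209 , -0.2888,  0.0238]), array([305., 163.])), (0.63, array([0.4447, 0.1213, 0.0283]), array([342., 256.])), (0.56, array([ 0.7786, -0.2332,  0.0191]), array([145., 248.]))]
t 50.38 TCP [0.4433 0.0789 0.1998] lip [0.4345 0.1855 0.1488] yaw 94.61 pitch 0.0 roll -0.24 F [ 0.4 -0.6 -0.1] gap 0.0513 0
```

```bash
python3 - <<'E'
from h import *
S=env.capture('scene'); h=cv2.cvtColor(S,cv2.COLOR_RGB2HSV).astype(int)
for r in range(212,300,2): print(r,''.join(('H' if h[r,c,2]<185 and h[r,c,1]>115 else 'm') if h[r,c,1]>80 and h[r,c,0]<25 and h[r,c,2]>60 else ('k' if h[r,c,2]<55 else ('s' if h[r,c,2]<125 else '.')) for c in range(305,375)))
print([h[r,c].tolist() for r,c in ((226,322),(232,330),(240,342))])
E
```

```text
212 sssssssss.............................................................
214 ssssss................................................................
216 sss...................................................................
218 ......................................................................
220 ......................................................................
222 ......................................................................
224 ............mHHHHm....................................................
226 s..........sHHHHHHHHmm................................................
228 sssss......sHHHHHHHHHHHHm.............................................
230 .ssssss.....ssHHHHHHHHHHHHHHm.........................................
232 sssssss........ssmHHHHHHHHHHHHHmm.....................................
234 sss................ssmHHHHHHHHHHHHHm..................................
236 ssss...................smHHHHHHHHHHHHHHm..............................
238 ..........................ssmHHHHHHHHHHHm.....mmmmmm..................
240 ..............................ssHHHHHHHHHmmmmH
[... 1548 characters left out ...]
mmm.............................mmmmHmHHHmmmmHmmmmm
284 .....mmmmmmmmmmmmmmmmmmmm............................mmmHHHHHHHHmmmmmm
286 .......mmmmmmmmmmmmmmmmmmmm.............................mmmHHHHHHHmmmm
288 .........mmmmmmmmmmmmmmmmmmmm.............................mmHHHHHHmmmm
290 ..........mmmmmmmmmmmmmmmmmmmmmm.............................mHHHmmmmm
292 ........m...mmmmmmmmmmmmmmmmmmmmmmm............................mmmmmmm
294 ...............mmmmmmmmmmmmmmmmmmmmmm............................mmmmm
296 m.mm....m....mmm.mmmmmmmmmmmmmmmmmmmmmmm..............................
298 mmmmm......m....m..mmmmmmmmmmmmmmmmmmmmmmm............................
[[14, 141, 159], [13, 145, 142], [13, 147, 109]]
```

>>> move_arm([
  [[0,0,0.035],[0,0,0],60],
  [[0,0,0.07],[0,0,0],60],
  [[0,0,0.105],[0,0,0],60],
  [[0,0,0.13],[0,0,0],60],
  [[0,0,0.142],[0,0,0],60],
])

```text
time_s: 50.85
eef_pos: [0.4428, 0.0773, 0.0572]
tcp_rot: [-2.133, -2.304, 0.004]
ft_force: [-0.9, -0.2, -0.2]
finger_gap: 0.0512
finger_force: 0.0
```

>>> move_arm([
  [[0,0,0],[0,0,0],0],
  [[0,0,0],[0,0,0],0],
  [[0,0,0],[0,0,0],0],
  [[0,0,0],[0,0,0],0],
  [[0,0,0],[0,0,0],0],
], newtons=90)

```text
time_s: 51.27
eef_pos: [0.4465, 0.0776, 0.0615]
tcp_rot: [2.13, 2.304, 0.003]
ft_force: [-0.4, -2.4, 4.8]
finger_gap: 0.0144
finger_force: 89.1
```

>>> move_arm([
  [[0,0,-0.003],[0,0,0],0],
  [[0,0,-0.01],[0,0,0],0],
  [[0,0,-0.02],[0,0,0],0],
  [[0,0,-0.03],[0,0,0],0],
  [[0,0,-0.03],[0,0,0],0],
])

```text
time_s: 51.68
eef_pos: [0.4465, 0.0781, 0.0922]
tcp_rot: [2.13, 2.305, 0.005]
ft_force: [0.9, -0.2, -0.8]
finger_gap: 0.0144
finger_force: 88.5
```

```bash
python3 - <<'E'
from h import *
env.capture('scene');env.capture('scene'); go([.4005,.085,.0625],1.463); st()
print(spot('scoop_mid','scene'))
E
```

```text
shift [ 0.0105 -0.0442  0.0278] turn [ 0.1  0.  10.7]
t 51.78 TCP [0.4454 0.078  0.0904] lip [0.4371 0.1847 0.0394] yaw 94.51 pitch -0.01 roll 0.11 F [-0.3 -0.5 -0.9] gap 0.0141 88
[(0.83, array([ 0.2038, -0.2843,  0.0183]), array([307., 165.])), (0.57, array([0.4414, 0.1289, 0.0511]), array([345., 250.])), (0.57, array([ 0.7795, -0.2274,  0.0186]), array([146., 250.])), (0.4, array([0.7976, 0.106 , 0.0633]), array([210., 314.]))]
```

>>> move_arm([
  [[0.003,-0.01,-0.005],[0,0,2],0],
  [[0.006,-0.022,-0.005],[0,0,5],0],
  [[0.0105,-0.035,0],[0,0,8],0],
  [[0.0105,-0.044,0.01],[0,0,10.7],0],
  [[0.0105,-0.044,0.02],[0,0,10.7],0],
])

```text
time_s: 52.25
eef_pos: [0.3981, 0.0852, 0.0684]
tcp_rot: [-2.339, -2.096, 0.002]
ft_force: [-0.8, 0.0, -2.3]
finger_gap: 0.0142
finger_force: 88.4
```

>>> move_arm([
  [[0,0,0.002],[0,0,0],0],
  [[0,0,0.004],[0,0,0],0],
  [[0,0,0.006],[0,0,0],0],
  [[0,0,0.006],[0,0,0],0],
])

```text
time_s: 52.58
eef_pos: [0.4004, 0.0849, 0.0633]
tcp_rot: [-2.338, -2.098, 0.0]
ft_force: [0.3, 0.7, -1.3]
finger_gap: 0.0147
finger_force: 88.3
```

```bash
python3 - <<'E'
from h import *
st();env.capture('scene');st()
E
```

```text
t 52.58 TCP [0.4004 0.0849 0.0633] lip [0.4119 0.1913 0.0123] yaw 83.82 pitch -0.01 roll -0.01 F [ 0.3  0.7 -1.3] gap 0.0147 88
t 52.63 TCP [0.4004 0.0849 0.0635] lip [0.412  0.1913 0.0125] yaw 83.81 pitch -0.0 roll -0.0 F [-1.1  0.4 -1.6] gap 0.0142 88
```

>>> move_arm([
  [[0,0,0.001],[0,0,0],0],
  [[0,0,0.002],[0,0,0],0],
  [[0,0,0.003],[0,0,0],0],
  [[0,0,0.003],[0,0,0],0],
])

```text
time_s: 52.97
eef_pos: [0.4005, 0.0846, 0.0615]
tcp_rot: [2.337, 2.098, -0.0]
ft_force: [-3.0, -2.5, 7.7]
finger_gap: 0.0139
finger_force: 89.8
```

>>> move_arm([
  [[0,0,-0.001],[0,0,0],0],
  [[0,0,-0.001],[0,0,0],25],
  [[0,0,-0.001],[0,0,0],55],
  [[0,0,-0.001],[0,0,0],60],
  [[0,0,-0.001],[0,0,0],60],
], newtons=40)

```text
time_s: 53.38
eef_pos: [0.4, 0.085, 0.0614]
tcp_rot: [-2.338, -2.098, 0.0]
ft_force: [-0.6, -0.1, -0.4]
finger_gap: 0.0513
finger_force: 0.0
```

>>> move_arm([
  [[0,0,0],[0,0,0],60],
  [[0,0,-0.015],[0,0,0],60],
  [[0,0,-0.05],[0,0,0],60],
  [[0,0,-0.09],[0,0,0],60],
  [[0,0,-0.13],[0,0,0],60],
])

```text
time_s: 53.8
eef_pos: [0.3989, 0.085, 0.1922]
tcp_rot: [-2.337, -2.097, 0.003]
ft_force: [1.0, 0.2, 0.9]
finger_gap: 0.0514
finger_force: 0.0
```

>>> move_arm([
  [[0,0,-0.03],[0,0,0],60],
  [[0,0,-0.06],[0,0,0],60],
  [[0,0,-0.06],[0,0,0],60],
])

```text
time_s: 54.05
eef_pos: [0.4033, 0.0851, 0.2584]
tcp_rot: [2.333, 2.093, 0.013]
ft_force: [1.3, -0.2, 0.6]
finger_gap: 0.051
finger_force: 0.0
```

```bash
cat > w.py <<'E'
from h import *
S=env.capture('scene'); h=cv2.cvtColor(S,cv2.COLOR_RGB2HSV).astype(int); st(); print(spot('scoop_mid','scene')[:3]); print(spot('nut1','scene'))
for r in range(212,312,4): print(r,''.join(('H' if h[r,c,2]<185 and h[r,c,1]>115 else 'm') if h[r,c,1]>80 and h[r,c,0]<25 and h[r,c,2]>60 else ('k' if h[r,c,2]<55 else ('s' if h[r,c,2]<125 else '.')) for c in range(305,415)))
p=(.404,.119,1.463); print([w2px('scene',[*loc(L(x,y,0),p)[:2],.004+z*1e-3]).round().tolist() for x,y,z in ((72,-30,2),(72,30,2),(58,-30,34),(58,30,34),(-78,0,80),(12,0,80))])
E
python3 w.py
```

```text
t 54.1 TCP [0.4022 0.0851 0.2552] lip [0.4141 0.1915 0.2043] yaw 83.81 pitch 0.05 roll 0.42 F [-0.4 -0.5 -0.1] gap 0.0514 0
[(0.7, array([0.405 , 0.1278, 0.0283]), array([355., 250.])), (0.67, array([ 0.2027, -0.2819,  0.0147]), array([308., 166.])), (0.59, array([ 0.7775, -0.2288,  0.0199]), array([146., 249.]))]
[(0.5, array([ 0.5613, -0.1243,  0.08  ]), array([241., 214.])), (0.49, array([ 0.446 , -0.1487,  0.0808]), array([271., 193.])), (0.45, array([ 0.5288, -0.1031,  0.0828]), array([256., 211.])), (0.43, array([ 0.4897, -0.1239,  0.0816]), array([264., 202.])), (0.41, array([ 0.5317, -0.1293,  0.0808]), array([249., 208.])), (0.4, array([ 0.4703, -0.1495,  0.085 ]), array([264., 195.])), (0.37, array([ 0.5064, -0.1372,  0.0833]), array([255., 202.]))]
212 ssss..........................................................................................................
216 ................................m.............................................................................
220 .....ssssss..................mHHHHHHHmm.........................................................
[... 1941 characters left out ...]
m...........................
292 ........mm.mmmmmmmmmmmmmmmmmmmmmmmm............................mmmmmmmHmHmm..................................s
296 mm.........mmm.m.mmmmmmmmmmmmmmmmmmmmmmm...................................................................sss
300 mmmmmmm.m........m.mm.mmmmmmmmmmmmmmmmmmmmmm..................................................ssssssssssssssss
304 .mmmmmmmmmmm...........mmm.mmmmmmmmmmmmmmmmmmmmmmm..........smmmmm..........................ssssssssssssssssss
308 mmmmmm..mmmmmmmmm..........m....mmmmmmmmmmmmmmmmmmmmmmmm...smmmmmmmmmmmm....................ssssssssssssssssss
[[362.0, 276.0], [381.0, 266.0], [359.0, 263.0], [378.0, 253.0], [334.0, 215.0], [357.0, 233.0]]
```

```bash
python3 - <<'E'
from cell import env
print(env.job_done())
E
```

```text
the job is handed in; nothing more can be done
None
```

I've handed the job in: the switch was pulled on, the zero knob turned to its stop, all 8 nuts brought into the pan with the scoop, the switch pushed back down and the scoop laid upright on its mat; one nut spilled beside the watering can and I scooped it off the table, and I laid the scoop back after it was knocked to the mat's edge.

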